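# Clamp a printed test block and gauge it

## Task

Set the printed test block fully down into the pocket of the jig with its ringed end towards the robot, away from the lever, and let go of it; then swing the locking lever all the way shut across the block. Then take the plunger gauge out of its stand and hold it upright with its tip on the block inside the ring, pressing gently so that the spring plunger is pushed about half-way in and never hits its inner stop. The job finishes while the robot is still holding the gauge pressed there: do not let go or put it down; leave the other things on the bench alone.

Things in the scene. Friction and masses are not known exactly. Their poses are not given: they have to be found in the camera images.
- block: Loose white printed test block, 90 mm long (its x) by 34 mm wide (its y) by 34 mm high, about 70 g, lying flat on the bench, to be gripped across its width; origin at the centre of its underside, z up. A black ring (inner radius 8 mm, drawn, flat) is on its top near its -x end.
- spot (a point): Centre of the black ring on the block's top face: 25 mm from the block's centre towards its -x end, 34 mm above its underside.
- jig: Inspection jig fixed to the bench: aluminium base plate 130 (x) by 140 (y) by 12 mm; origin at the centre of its underside, z up, its -x side towards the robot. On the plate low dark walls, 14 mm high plus lips flared outwards up to 21 mm above the plate, enclose the pocket. A seated block rests on the plate, top 46 mm above the bench, ringed end at the jig's -x end.
- pocket (a point): Centre of the pocket floor, 12 mm above the jig's origin. The pocket is 93 mm (jig x) by 37 mm (jig y): 1.5 mm to spare on each side of the block. End walls run the full width; the long sides have walls only along the last 16 mm at each end, leaving a 60 mm gap for fingers in the middle of each side.
- lever (a joint): Angle of the flat steel locking lever on the jig; it swings level about a vertical pivot. 0 = open, pointing along the jig's +x; grows clockwise seen from above to its stop at 1.57 = shut, pointing along the jig's -y over the block's plain end. Starts at 0 to 0.3. It stays where it is left (friction 0.06 N m, under 1 N at the knob).
- lever_pivot (a point): Pivot axis of the lever, at jig x = 32 mm, y = 45 mm, at the bar's mid height 52 mm above the bench. The bar is 14 mm wide and 8 mm thick (48 to 56 mm above the bench, 2 mm above a seated block).
- lever_knob (a point): Top centre of the lever's upright round black grip, 16 mm in diameter, standing 40 mm up from the bar (56 to 96 mm above the bench), 100 mm from the pivot axis.
- gauge: Plunger gauge, about 160 g, hanging upright in its stand. Origin at the tip of the unpressed plunger, z up along its axis. Up from the tip: 7 mm thick steel plunger; from 18 mm a nose 18 mm across; at 36 to 40 mm a flange 38 mm across; from 40 to 108 mm a square black body 26 by 26 mm (faces square to its x and y), white dial on top. Grip the body.
- gauge_tip (a point): Tip of the gauge's plunger (moves with the plunger).
- plunger (a joint): How far the plunger is pushed into the gauge: 0 = out, 0.012 m = at its inner stop. Spring: 0.8 N to start moving, plus 0.4 N per mm (about 3.2 N at 6 mm).
- stand: Gauge stand fixed to the bench: dark foot 84 mm across with an upright aluminium tube, 48 mm outside, 26 mm inside, top 48 mm above the bench; origin at the centre of its underside. The gauge's flange rests on the tube, its tip 12 mm above the bench; it lifts straight out. Stand and block are on opposite sides of the jig, either way.
- spray_can: Bystander: red can, 44 mm across, 150 mm high, standing. Origin under its centre.
- mini_spool: Bystander: small spool lying flat, 90 mm across, 38 mm high. Origin under its centre.
- gear: Bystander: grey printed gear, 53 mm across, 14 mm high, beyond the jig. Origin under its centre.
There are look-alikes about, which are no part of the job. Leave any purple or yellow look-alike of the gauge alone.

How it is judged:
On the way, in this order (a step that is already met when the one before it is completed fails the run):
1. the block lies fully down in the pocket, ringed end towards the robot, let go of (z of block in the frame of jig between 0.009 and 0.0145 m and horizontal distance between block and pocket below 0.004 m and angle between the x axis of block and the x axis of jig, either way round below 0.08 rad and angle between block's own z axis and vertical below 0.06 rad and x of spot in the frame of jig below -0.015 m and contact force between block and the fingers below 0.1 N), for 0.2 s.
2. the lever is swung shut over the seated block (z of block in the frame of jig between 0.009 and 0.0145 m and horizontal distance between block and pocket below 0.004 m and angle between the x axis of block and the x axis of jig, either way round below 0.08 rad and angle between block's own z axis and vertical below 0.06 rad and x of spot in the frame of jig below -0.015 m and value of joint lever above 1.47 rad), for 0.2 s.
3. the gauge is held by the gripper, out of its stand (contact force between gauge and the fingers above 1 N and contact force between gauge and stand below 0.1 N and height (world z) of gauge above 0.03 m), for 0.2 s.
At the end, for the whole second after the job is handed in: Block seated (2.5 mm high, 4 mm aside at most), ring at the jig's -x end; lever beyond 1.47 rad; gripper holds the gauge still, upright within 0.1 rad, clear of jig and stand, tip within 5.5 mm of the ring centre, plunger in 3 to 9 mm, contact 1.2 to 7 N; robot not touching the block (all of step 2 and distance between gauge_tip and spot below 0.0055 m and angle between gauge's own z axis and vertical below 0.1 rad and value of joint plunger between 0.003 and 0.009 m and contact force between gauge and block between 1.2 and 7 N and contact force between gauge and the fingers above 2 N and contact force between gauge and jig below 0.2 N and contact force between gauge and stand below 0.2 N and contact force between block and the arm below 0.2 N and contact force between block and the fingers below 0.2 N and linear speed of gauge below 0.02 m/s); the arm keeps its last pose, push and grip.
It fails at once if the gauge is pushed hard: plunger on its inner stop or more than 15 N on the block (value of joint plunger above 0.0117 m or contact force between gauge and block above 15 N).
It fails at once if a bystander is moved more than 20 mm (distance of any of spray_can, mini_spool, gear from where it was at the start of the episode above 0.02 m).
It also fails if it takes over 64 s, if anything falls off the work surface, if the arm or the gripper's body presses on something with over 40 N, if the wrist force passes 120 N, or if a joint passes its speed limit or range.

## Robot

A 7-joint arm with a two-finger parallel gripper is mounted at the origin on the work surface. World frame = base frame: x ahead of the robot, y to its left, z up, the work surface at z = 0. Lengths are in m, angles in rad, forces in N, time in s.
With the tool pointing down it reaches from about 0.35 to 0.775 m from the base axis. Payload 3.1 kg.
Tool frame: the origin (TCP) lies where the fingers leave the gripper's body, on its centre line; the fingertips stand 73 mm ahead of it and the grasp point (between the pads) lies 54 mm ahead of it (env.tip_extent is the distance from the TCP to the fingertips, in m); z points along the fingers, y is the direction in which the jaws open and shut (so a half turn about z gives the same grasp; the last joint's range is limited). The gripper opens to 85 mm and grips with 20 to 120 N. Pads are 22 mm wide; open, the fingers measure 114 mm over their backs; the gripper's body (76 mm by 85 mm) begins 54 mm behind the grasp point. The pads swing forward as they close: fully open they stand 13 mm farther back than shut.
Start: joints at [-1.314, 0.311, 0.014, 1.512, -0.004, 1.319, -0.027], TCP at [0.162, 0.526, 0.304] pointing down, gripper open.
Joint ranges: [-2.7, 2.7], [-0.3, 1.91], [-1.27, 1.3], [0.12, 2.57], [-1.44, 4.58], [0.2, 2.03], [-3.05, 3.05]. Speed limits (rad/s): [2.79, 2.79, 3.14, 3.14, 3.14, 3.14, 3.14].

## Interface

Orientations are given as a rotation vector (axis times angle).
In Python, from plant import readout, cams, env gives the robot as it stands.
- The arm moves only by the tool arm_command, never from a script. Its argument "commands" is one flat list of numbers, 6 for each row, row after row: the shift along the tool's x, y, z in cm, then the turn, a rotation vector about the tool's x, y, z in degrees. In form: [tx, ty, tz, rx, ry, rz, tx, ty, tz, rx, ry, rz, ...]. A call has exactly 5 rows; each row shifts and turns the commanded pose from where the row before left it, along the tool's axes as they then stand; what a row does not reach is not made up. A row lasts 1/12 s, in which the tool goes at most 41.7 mm and 7.16 degrees, less where a joint would pass 70% of its speed; a pose out of reach is approached as far as the arm can. A call is refused whole if a number of a shift passes 4.17 or a number of a turn 7.16, either way. A call with a gripper value outside its range is refused whole. "gripper" is the opening in per cent of the stroke, from 0 (shut) to 100 (fully open), set as the call begins (left out, the last holds). The fingers move at their own pace and stop on an object; "force" is the grip in N (left out, the last holds). Time passes only in rows, so rows that do not move let the fingers close, or fill a call up. It gives the time, the measured TCP pose, the force and the opening at its end, in the units of the state.
- readout.observe(): the state, without advancing time (a new reading comes with each control period).
- cams.snapshot(name): name is "scene" or "top" or "wrist"; returns a dict with "image" (480x640x3 uint8, red, green, blue), "vfov" (degrees; the focal length in pixels is half the picture's height over the tangent of half this angle, whatever the lens; pixels are square), "cx", "cy" (the principal point, pixels), "extrinsics" (4x4, takes a point from world to camera coordinates). Camera axes: x right, y down, z forward; pixel columns grow to the right and rows downward; lengths in m; the calibration is good to about 2 mm. A picture is of the moment at which its call begins. There is no depth.
- env.hand_in(): hands the job in, once; it reports no verdict.
The state is a dict: "clock": time; "joints": joint angles; "qvel": joint speeds; "joint_torque": joint torques, N m; "tool_pos": TCP position; "orientation": TCP orientation; "ft_force": force on the tool from outside, world axes, zero at the start; "torque": the same for the moment, N m; "grip_width": finger opening in m.
Only numpy, scipy, OpenCV 4.12 (cv2) and the standard library are available. Lean on these libraries where they do the work, as an engineer would, in place of code of your own. Each camera call takes 0.05 s, during which the arm holds its last target.

## Working session

There is one attempt and no reset: what is moved stays moved. The work goes in short steps, Python scripts to look and compute and a tool call to move; the robot and the scene stay as the last step left them, time stands still between calls to the robot, and variables do not carry over. Pictures are saved under pics/ and viewed, and the job is handed in when it is done.

Besides the shell and the picture viewer there is one more tool, called after "Call:" in YAML: its name, and indented under it one key for each argument. arm_command: Moves the arm, as the interface text tells. Its arguments: {"type":"object","properties":{"commands":{"type":"array","items":{"type":"number"}},"gripper":{"type":"number"},"force":{"type":"number"}},"required":["commands"]}

```bash
ls; mkdir -p pics
python3 - <<'E'
from plant import readout, cams, env
import cv2,numpy as np
print(readout.observe())
for n in ["scene","top","wrist"]:
    s=cams.snapshot(n); cv2.imwrite(f"pics/{n}0.png",s["image"][:,:,::-1]); print(n,s["vfov"],s["cx"],s["cy"],np.round(s["extrinsics"],4).tolist(), [k for k in s])
E
```

```text
pics
{'clock': 0.0, 'joints': array([-1.31369494,  0.31176103,  0.01397682,  1.51308567, -0.00438878,
        1.31919349, -0.0272082 ]), 'qvel': array([-0.00018084, -0.00021019, -0.00026632,  0.00026199, -0.00050769,
        0.00132901, -0.00097983]), 'joint_torque': array([-2.57035917e-04, -3.79915309e+01,  1.45613439e-01, -2.30587810e+01,
        1.20910988e-02,  1.34625964e-02,  6.54979942e-06]), 'tool_pos': array([0.16171738, 0.52509474, 0.30278987]), 'orientation': array([-0.46744051, -3.10636176,  0.00377494]), 'ft_force': array([-0.18145334,  0.27177278,  0.00213856]), 'torque': array([0.01421927, 0.02129544, 0.01785222]), 'grip_width': 0.08521379412024753}
scene 47.44293373451588 323.5098081758996 243.5510421787602 [[0.8522, 0.5232, 0.009, -0.4887], [0.4379, -0.7037, -0.5594, -0.2181], [-0.2864, 0.4807, -0.8288, 1.4621], [0.0, 0.0, 0.0, 1.0]] ['image', 'vfov', 'cx', 'cy', 'extrinsics']
top 48.3595402438869 312.1052254366392 234.48046997056974 [[0.0231, -0.9996, -0.0133, -0.0156], [-0.9947, -0.0216, -0.101, 0.5948], [0.1007, 0.0156, -0.9948, 0.9973], [0.0, 0.0, 0.0, 1.0]] ['image', 'vfov', 'cx', 'cy', 'extrinsics']
wrist 58.66069818242738 315.88489305367773 235.66032800687927 [[0.2944, 0.9557, -0.0024, -0.548], [0.908, -0.2789, 0.3128, -0.0396], [0.2983, -0.0942, -0.9498, 0.3815], [0.0, 0.0, 0.0, 1.0]] ['image', 'vfov', 'cx', 'cy', 'extrinsics']
```

View pics/scene0.png

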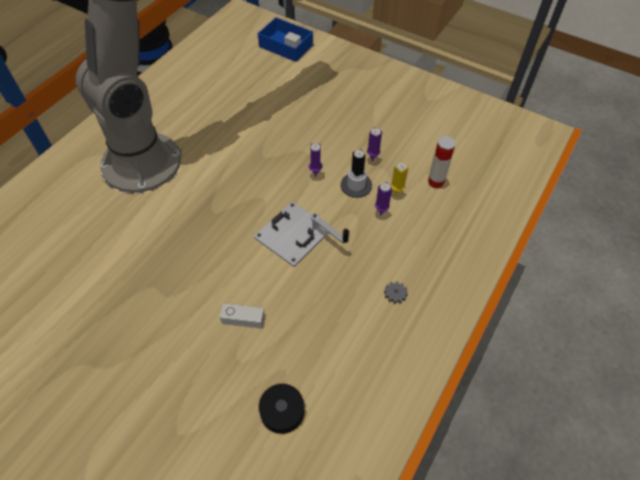

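View pics/top0.png

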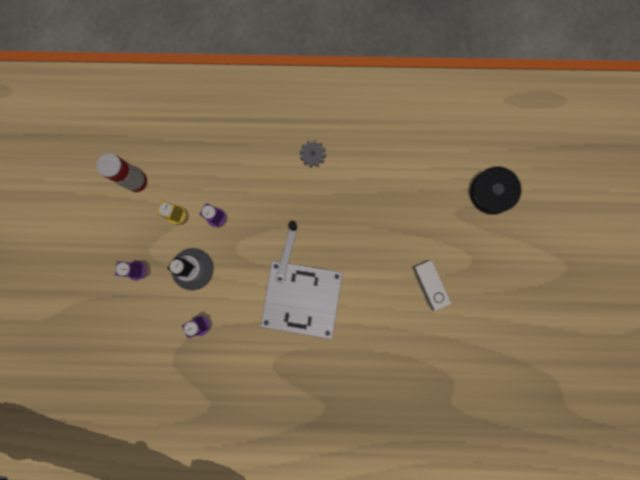

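View pics/wrist0.png

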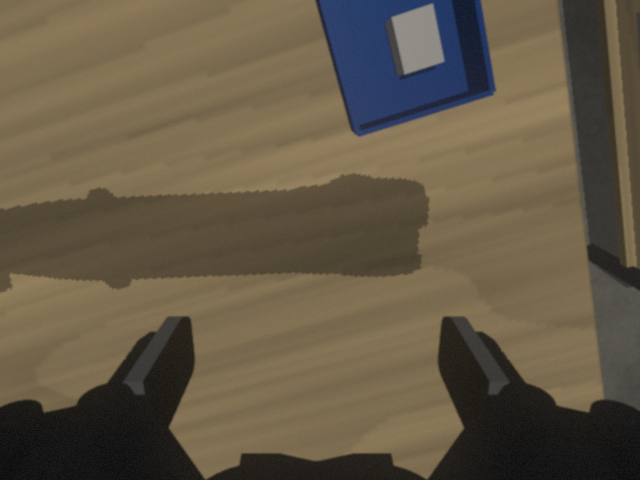

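The top view shows the jig at about (302,300), the lever knob at (292,226), the block at (432,286) with its ring at (438,297), and the spool at (495,190). The gear is at (313,153) and the can is at about (120,170). There are several gauge look-alikes: purple at (197,327), (130,270) and (213,215), and yellow at (173,212). Only the black one, at (185,267), sits in the stand with its grey foot, so it's the gauge. I'll enlarge crops to confirm this and measure.

Run:
```python
import cv2,numpy as np
a=cv2.imread("pics/top0.png")
cv2.imwrite("pics/top_jig.png",cv2.resize(a[210:350,240:350],None,fx=5,fy=5,interpolation=cv2.INTER_CUBIC)[:600*2][: ,:][0:600])
cv2.imwrite("pics/top_jig.png",cv2.resize(a[215:345,240:350],None,fx=4.6,fy=4.6,interpolation=cv2.INTER_CUBIC))
b=np.hstack([cv2.resize(a[250:320,400:470],(400,400),interpolation=cv2.INTER_CUBIC),cv2.resize(a[230:310,150:230],(400,400),interpolation=cv2.INTER_CUBIC)])
cv2.imwrite("pics/top_bg.png",b)
s=cv2.imread("pics/scene0.png")
cv2.imwrite("pics/scene_c.png",cv2.resize(s[120:270,230:430],None,fx=4,fy=4,interpolation=cv2.INTER_CUBIC))
```

```text
(no output)
```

View pics/top_jig.png

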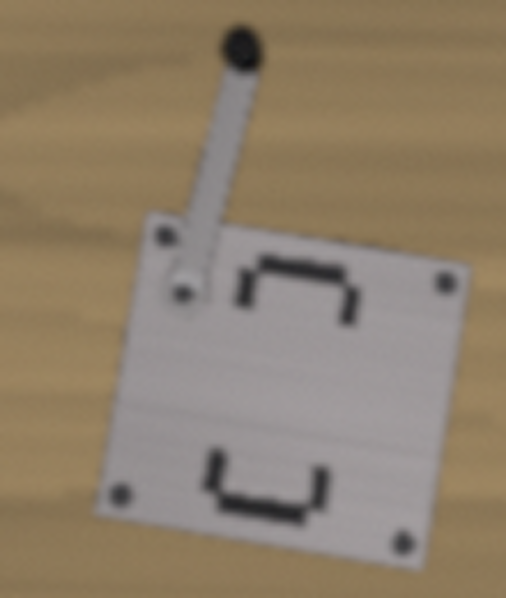

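View pics/top_bg.png

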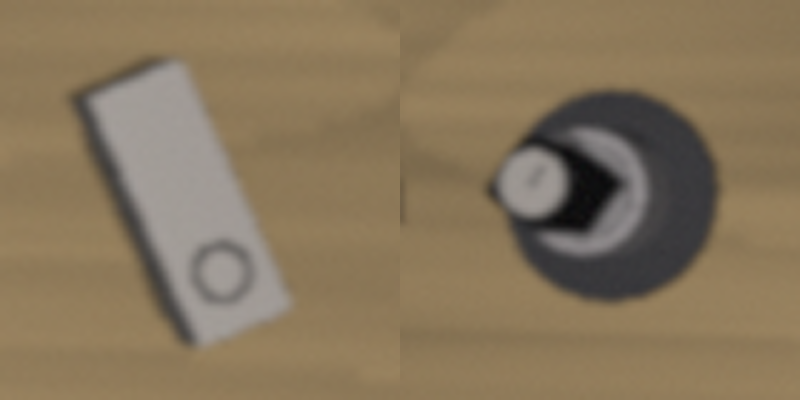

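View pics/scene_c.png

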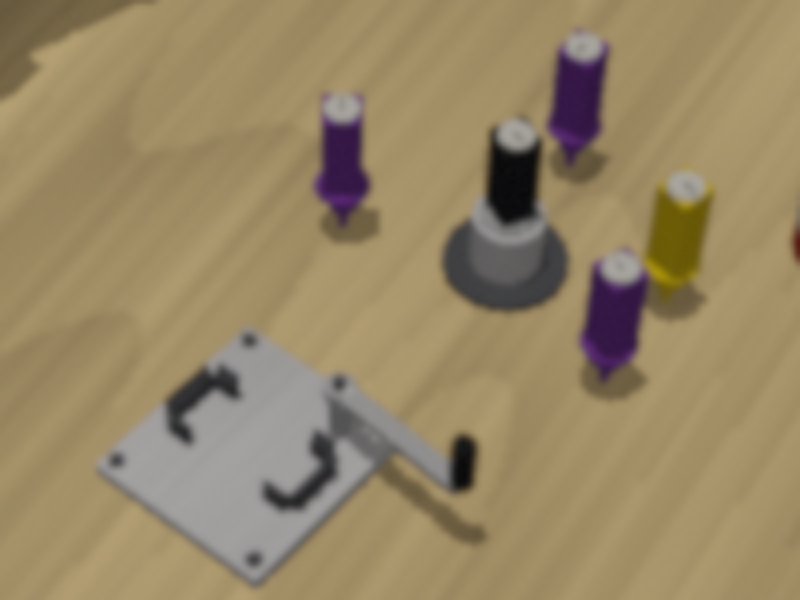

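```bash
cat > h.py <<'E'
import numpy as np, cv2
def cam(s):
    f=240/np.tan(np.radians(s["vfov"])/2); K=np.array([[f,0,s["cx"]],[0,f,s["cy"]],[0,0,1]]); return K,np.array(s["extrinsics"])
def ray(K,E,u,v):
    d=E[:3,:3].T@np.linalg.solve(K,[u,v,1]); return -E[:3,:3].T@E[:3,3],d
def at(K,E,u,v,z):
    o,d=ray(K,E,u,v); return (o+d*(z-o[2])/d[2])
def proj(K,E,p):
    p=np.atleast_2d(p); c=E[:3,:3]@p.T+E[:3,3:4]; q=K@c; return (q[:2]/q[2]).T
E
python3 - <<'E'
from plant import cams; import pickle
pickle.dump({n:{k:v for k,v in cams.snapshot(n).items()} for n in("scene","top")},open("snap.pkl","wb"))
E
python3 - <<'E'
from h import *; import pickle
S=pickle.load(open("snap.pkl","rb")); K,E=cam(S["top"])
f=lambda u,v,s,ox,oy:(ox+(u+.5)/s-.5,oy+(v+.5)/s-.5)
J=[at(K,E,*f(*p,4.6,240,215),.012)[:2] for p in[(147,212),(470,265),(423,570),(95,515)]]
J=np.array(J);print("jig",J.round(4).tolist(),J.mean(0),[np.linalg.norm(J[i]-J[i-1]) for i in range(4)])
print("screws",[at(K,E,*f(*p,4.6,240,215),.012)[:2].round(4) for p in[(166,236),(446,283),(403,543),(120,495)]])
print("walls out corners",[at(K,E,*f(*p,4.6,240,215),.03)[:2].round(4) for p in[(258,264),(345,275),(303,516),(220,503)]])
kn=at(K,E,*f(241,47,4.6,240,215),.096);pv=at(K,E,*f(183,293,4.6,240,215),.056);print("knob",kn,"piv",pv,np.linalg.norm((kn-pv)[:2]))
s=400/70
B=np.array([at(K,E,*f(*p,s,400,250),.034)[:2] for p in[(85,97),(182,62),(290,303),(197,347)]])
print("block",B.round(4).tolist(),B.mean(0),[np.linalg.norm(B[i]-B[i-1]) for i in range(4)])
print("ring",at(K,E,*f(222,271,s,400,250),.034))
print("stand",at(K,E,*f(212,195,5,150,230),.008),"tube",at(K,E,*f(183,190,5,150,230),.048),"dial",at(K,E,*f(133,183,5,150,230),.123))
E
```

```text
jig [[0.5438, 0.0758], [0.5245, -0.0613], [0.3972, -0.0439], [0.4166, 0.0936]] [0.47051637 0.01604523] [np.float64(0.12847623922038526), np.float64(0.1384076171716409), np.float64(0.12845099002779328), np.float64(0.13893364905298414)]
screws [array([0.5338, 0.0674]), array([ 0.5167, -0.0513]), array([ 0.4081, -0.0354]), array([0.4251, 0.0834])]
walls out corners [array([0.5223, 0.0274]), array([ 0.5186, -0.0088]), array([0.4195, 0.0062]), array([0.424 , 0.0404])]
knob [0.6050171  0.03330178 0.096     ] piv [0.50917918 0.05621799 0.056     ] 0.09853963694306606
block [[0.5376, -0.198], [0.55, -0.2301], [0.4713, -0.2657], [0.4562, -0.2351]] [ 0.50378231 -0.23222438] [np.float64(0.08947506269332418), np.float64(0.03440331377963483), np.float64(0.08633076692543226), np.float64(0.03408068067402319)]
ring [ 0.48126478 -0.24332591  0.034     ]
stand [0.52503973 0.23145594 0.008     ] tube [0.52538795 0.23292024 0.048     ] dial [0.52490146 0.23174433 0.123     ]
```

The measurements match the given sizes: jig 128×139 mm, block 90×34 mm, and a lever radius of 98 mm. The jig is at (0.4705, 0.016) with yaw −8.0°, and the block is at (0.504, −0.232) with yaw +24.4° and its ring toward the robot. The lever is at about 0.1 rad. Next I'll write a row planner.

```bash
cat >> h.py <<'E'
from scipy.spatial.transform import Rotation as Rn
def Rdown(yaw):  # yaw = world angle (deg) of tool y
    a=np.radians(yaw);c,s=np.cos(a),np.sin(a); return np.array([[-s,c,0],[c,s,0],[0,0,-1.]])
def plan(p0,rv0,p1,yaw,n):
    "n rows; linear pos, linear turn. prints rows"
    R0=Rn.from_rotvec(rv0); R1=Rn.from_matrix(Rdown(yaw)); w=(R0.inv()*R1).as_rotvec()
    R=R0;p=np.array(p0,float);rows=[]
    for i in range(1,n+1):
        tgt=np.array(p0)+(np.array(p1)-p0)*i/n; Rt=R0*Rn.from_rotvec(w*i/n)
        t=np.round(R.inv().apply(tgt-p)*100,2); r=np.round(np.degrees((R.inv()*Rt).as_rotvec()),2)
        rows.append(np.r_[t,r]); p=p+R.apply(t/100); R=R*Rn.from_rotvec(np.radians(r))
    rows=np.array(rows)
    print("max",np.abs(rows[:,:3]).max(),np.linalg.norm(rows[:,:3],axis=1).max(),np.abs(rows[:,3:]).max())
    for k in range(0,n,5): print("["+", ".join("%g"%(v+0.) for v in rows[k:k+5].ravel())+"]")
def go(p1,yaw,n):
    from plant import readout
    s=readout.observe(); print("from",s["clock"],s["tool_pos"].round(4)); plan(s["tool_pos"],s["orientation"],p1,yaw,n)
def yawnow(rv):
    y=Rn.from_rotvec(rv).apply([0,1,0]); return np.degrees(np.arctan2(y[1],y[0])), Rn.from_rotvec(rv).apply([0,0,1])
E
python3 - <<'E'
from h import *
from plant import env,readout; import pickle
print(env.tip_extent, [a for a in dir(env) if a[0]!='_'])
go([.504,-.232,.24],-65.6,25)
E
```

```text
0.0726 ['IKError', 'hand_in', 'tip_extent']
from 0.25 [0.1618 0.5254 0.3034]
max 3.32 3.343261880260055 5.54
[-2.2, -2.49, 0.26, 0, 0, 5.54, -2.43, -2.27, 0.25, 0, 0.01, 5.54, -2.64, -2.02, 0.26, 0, 0, 5.54, -2.82, -1.76, 0.25, 0, 0, 5.54, -2.98, -1.48, 0.26, -0.01, 0.01, 5.54]
[-3.1, -1.19, 0.26, 0, 0, 5.54, -3.21, -0.87, 0.25, 0, 0, 5.54, -3.28, -0.57, 0.26, 0, 0.01, 5.54, -3.31, -0.25, 0.25, 0, 0, 5.53, -3.32, 0.08, 0.25, 0, 0, 5.54]
[-3.31, 0.39, 0.26, 0, 0, 5.54, -3.24, 0.71, 0.25, 0, 0.01, 5.54, -3.17, 1.03, 0.26, 0, 0, 5.54, -3.05, 1.32, 0.25, -0.01, 0.01, 5.54, -2.9, 1.61, 0.26, 0, 0, 5.54]
[-2.74, 1.88, 0.25, 0, 0, 5.54, -2.55, 2.14, 0.25, 0, 0, 5.54, -2.32, 2.38, 0.26, 0, 0.01, 5.54, -2.09, 2.59, 0.25, 0, 0, 5.54, -1.83, 2.78, 0.25, 0, 0, 5.54]
[-1.55, 2.94, 0.26, 0, 0.01, 5.54, -1.25, 3.07, 0.25, 0, 0, 5.54, -0.96, 3.19, 0.25, -0.01, 0, 5.54, -0.64, 3.26, 0.26, 0, 0.01, 5.54, -0.33, 3.31, 0.25, 0, 0, 5.54]
```

Call:
arm_command:
  commands: [-2.2,-2.5,0,0,0,5.54,-2.4,-2.3,0,0,0,5.54,-2.6,-2.0,0,0,0,5.54,-2.8,-1.8,0,0,0,5.54,-3.0,-1.5,0,0,0,5.54]
  gripper: 100
  force: 40

```text
clock: 0.67
tool_pos: [0.2296, 0.3722, 0.3038]
orientation: [-1.204, -2.902, 0.0]
ft_force: [0.3, 0.6, 0.5]
grip_width: 0.085
```

Call:
arm_command:
  commands: [-3.1,-1.2,0.2,0,0,5.54,-3.2,-0.9,0.2,0,0,5.54,-3.3,-0.6,0.2,0,0,5.54,-3.3,-0.2,0.2,0,0,5.54,-3.3,0.1,0.2,0,0,5.54]

```text
clock: 1.08
tool_pos: [0.298, 0.2208, 0.2939]
orientation: [-1.864, -2.529, -0.001]
ft_force: [0.8, 0.6, 0.4]
grip_width: 0.0854
```

Call:
arm_command:
  commands: [-3.3,0.4,0.2,0,0,5.54,-3.2,0.7,0.2,0,0,5.54,-3.2,1.0,0.2,0,0,5.54,-3.0,1.3,0.2,0,0,5.54,-2.9,1.6,0.2,0,0,5.54]

```text
clock: 1.5
tool_pos: [0.3657, 0.07, 0.284]
orientation: [-2.415, -2.009, -0.002]
ft_force: [1.4, 1.7, -0.8]
grip_width: 0.0852
```

Call:
arm_command:
  commands: [-2.7,1.9,0.4,0,0,5.54,-2.6,2.1,0.4,0,0,5.54,-2.3,2.4,0.4,0,0,5.54,-2.1,2.6,0.4,0,0,5.54,-1.8,2.8,0.4,0,0,5.54]

```text
clock: 1.92
tool_pos: [0.4346, -0.0814, 0.264]
orientation: [-2.826, -1.373, -0.002]
ft_force: [0.8, 0.4, -0.3]
grip_width: 0.0853
```

Call:
arm_command:
  commands: [-1.6,2.9,0.4,0,0,5.54,-1.3,3.1,0.4,0,0,5.54,-1.0,3.2,0.4,0,0,5.54,-0.6,3.3,0.4,0,0,5.54,-0.3,3.3,0.4,0,0,5.54]

```text
clock: 2.33
tool_pos: [0.5031, -0.2335, 0.2434]
orientation: [-3.072, -0.657, 0.0]
ft_force: [0.4, 0.6, -0.3]
grip_width: 0.0857
```

Run:
```python
from h import *
from plant import cams,readout; import pickle
s=cams.snapshot("wrist"); cv2.imwrite("pics/wrist1.png",s["image"][:,:,::-1]); pickle.dump(s,open("w1.pkl","wb"))
o=readout.observe(); print(o["clock"],o["tool_pos"],yawnow(o["orientation"]),o["joints"].round(2),o["ft_force"],o["grip_width"])
K,E=cam(s); c=-E[:3,:3].T@E[:3,3]; print("cam in tool",Rn.from_rotvec(o["orientation"]).inv().apply(c-o["tool_pos"]))
```

```text
2.3833 [ 0.50364488 -0.24077155  0.24245374] (np.float64(-66.41093363232373), array([-1.31252829e-04, -1.02871073e-02, -9.99947078e-01])) [-0.22  0.48  0.89  1.61 -0.38  1.23 -0.42] [ 4.02061959 -7.19154957  1.13240553] 0.08516870785332258
cam in tool [ 0.08107553 -0.0072626  -0.07185906]
```

View pics/wrist1.png

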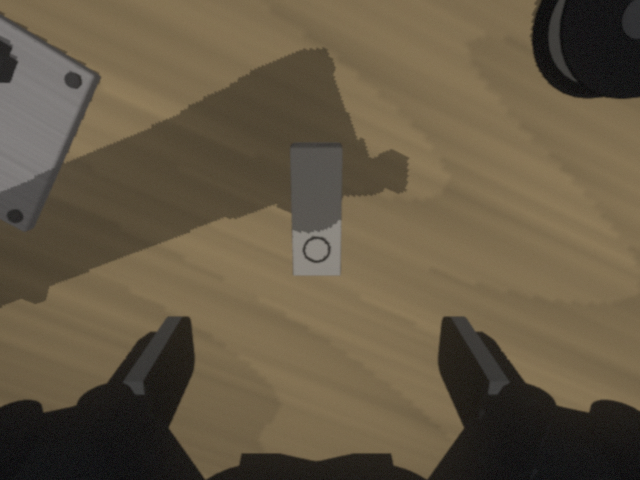

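The wrist view shows the block at columns 292–342 and rows 145–276, with the ring at (317,250) towards the palm and the jig at upper left. The arm was still settling, so I'll retake the picture at rest.

Run:
```python
from h import *
from plant import cams,readout; import pickle,time
for i in range(4): s=cams.snapshot("wrist"); 
o=readout.observe()
s=cams.snapshot("wrist"); pickle.dump((s,o),open("w1.pkl","wb"))
print(o["clock"],o["tool_pos"],yawnow(o["orientation"]),np.abs(o["qvel"]).max(),o["ft_force"])
im=s["image"][:,:,::-1]; cv2.imwrite("pics/wrist2.png",cv2.resize(im[130:290,240:400],None,fx=3.75,fy=3.75,interpolation=cv2.INTER_CUBIC))
K,E=cam(s)
# predicted
R=lambda d:np.array([[np.cos(np.radians(d)),-np.sin(np.radians(d))],[np.sin(np.radians(d)),np.cos(np.radians(d))]])
P=[np.r_[np.array([.504,-.2325])+R(24.4)@q,.034] for q in [(.045,.017),(.045,-.017),(-.045,-.017),(-.045,.017),(-.025,0)]]
print(proj(K,E,P).round(1), (proj(K,E,P)-[240,130])*3.75)
```

```text
2.5833 [ 0.5022365  -0.23161825  0.24349848] (np.float64(-65.57233752022269), array([-0.00103851,  0.00110744, -0.99999885])) 0.02797962152494593 [-0.40621892  0.47741781  0.14895148]
[[292.9 147.8]
 [345.6 147.8]
 [342.7 275.9]
 [295.  275.9]
 [319.  249.5]] [[198.53904911  66.72708393]
 [395.82042703  66.85577246]
 [385.26877952 547.24218539]
 [206.30562022 547.05623731]
 [296.06710211 448.27448817]]
```

View pics/wrist2.png

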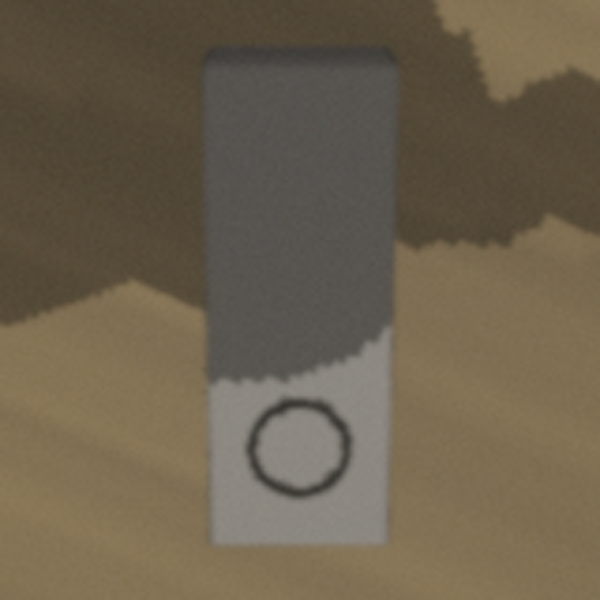

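Run:
```python
from h import *
go([.504,-.2325,.082],-65.6,5)
```

```text
from 2.6333 [ 0.5024 -0.2308  0.2438]
max 3.24 3.2404012097269685 0.03
[0.01, 0.05, 3.24, -0.02, -0.01, 0.02, 0.02, 0.05, 3.23, -0.02, 0, 0.02, 0.01, 0.04, 3.24, -0.02, -0.01, 0.02, 0.02, 0.05, 3.23, -0.02, 0, 0.02, 0.01, 0.04, 3.24, -0.01, -0.01, 0.03]
```

Call:
arm_command:
  commands: [0,0.05,3.2,0,0,0,0,0.05,3.2,0,0,0,0,0.05,3.2,0,0,0,0,0,3.2,0,0,0,0,0,3.2,0,0,0]

```text
clock: 3.05
tool_pos: [0.5037, -0.2311, 0.0834]
orientation: [-3.068, -0.669, -0.004]
ft_force: [0.8, -0.1, -0.4]
grip_width: 0.0852
```

Call:
arm_command:
  commands: [0,0,0,0,0,0,0,0,0,0,0,0,0,0,0,0,0,0,0,0,0,0,0,0,0,0,0,0,0,0]
  gripper: 0
  force: 40

```text
clock: 3.47
tool_pos: [0.5049, -0.2343, 0.0868]
orientation: [3.068, 0.664, 0.008]
ft_force: [0.5, 0.8, 6.9]
grip_width: 0.033
```

Call:
arm_command:
  commands: [0,0,0,0,0,0,0,0,0,0,0,0,0,0,0,0,0,0,0,0,0,0,0,0,0,0,0,0,0,0]

```text
clock: 3.88
tool_pos: [0.5049, -0.2344, 0.0868]
orientation: [3.069, 0.664, 0.008]
ft_force: [-0.5, 1.3, 8.2]
grip_width: 0.0334
```

Run:
```python
from h import *
from plant import cams,readout
o=readout.observe()
print(o["clock"],o["tool_pos"],yawnow(o["orientation"]),o["ft_force"],o["grip_width"],o["joints"].round(2))
s=cams.snapshot("wrist");cv2.imwrite("pics/wrist3.png",s["image"][:,:,::-1])
```

```text
3.8833 [ 0.50489451 -0.23436964  0.08677269] (np.float64(-65.59195942529769), array([ 0.00515922, -0.00105178, -0.99998614])) [-0.45448714  1.2912894   8.15292047] 0.033372718503752265 [-0.13  0.65  0.76  1.78 -0.55  0.93 -0.28]
```

View pics/wrist3.png

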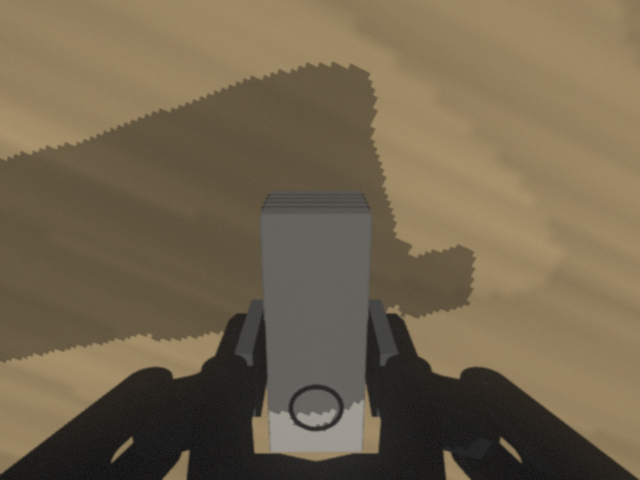

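Block is gripped (33.4 mm opening). I'll lift it and move it over the pocket.

Run:
```python
from h import *
plan([.5047,-.234,.2],Rn.from_matrix(Rdown(-65.6)).as_rotvec(),[.4705,.016,.18],-98,10)
```

```text
max 2.52 2.538385313540874 3.24
[0.72, -2.42, 0.2, 0, 0, 3.24, 0.58, -2.45, 0.2, 0, 0, 3.24, 0.45, -2.49, 0.2, 0, 0, 3.24, 0.3, -2.5, 0.2, 0, 0, 3.24, 0.16, -2.52, 0.2, 0, 0, 3.24]
[0.02, -2.52, 0.2, 0, 0, 3.24, -0.12, -2.52, 0.2, 0, 0, 3.24, -0.27, -2.51, 0.2, 0, 0, 3.24, -0.41, -2.49, 0.2, 0, 0, 3.24, -0.55, -2.47, 0.2, 0, 0, 3.24]
```

Call:
arm_command:
  commands: [0,0,-1,0,0,0,0,0,-2.5,0,0,0,0,0,-3,0,0,0,0,0,-3,0,0,0,0,0,-2,0,0,0]

```text
clock: 4.35
tool_pos: [0.5037, -0.2347, 0.2028]
orientation: [3.068, 0.662, 0.006]
ft_force: [-0.2, -0.1, -0.4]
grip_width: 0.033
```

Call:
arm_command:
  commands: [0.7,-2.4,0.2,0,0,3.24,0.6,-2.4,0.2,0,0,3.24,0.4,-2.5,0.2,0,0,3.24,0.3,-2.5,0.2,0,0,3.24,0.2,-2.5,0.2,0,0,3.24]

```text
clock: 4.77
tool_pos: [0.4858, -0.1086, 0.1898]
orientation: [-3.133, -0.218, -0.002]
ft_force: [0.8, 0.0, -1.1]
grip_width: 0.0335
```

Call:
arm_command:
  commands: [0,-2.5,0.2,0,0,3.24,-0.1,-2.5,0.2,0,0,3.24,-0.3,-2.5,0.2,0,0,3.24,-0.4,-2.5,0.2,0,0,3.24,-0.6,-2.5,0.2,0,0,3.24]

```text
clock: 5.18
tool_pos: [0.4683, 0.0165, 0.1798]
orientation: [-3.132, 0.225, -0.002]
ft_force: [0.7, 0.3, -0.9]
grip_width: 0.0333
```

Call:
arm_command:
  commands: [0,0,0,0,0,0,0,0,0,0,0,0,0,0,0,0,0,0,0,0,0,0,0,0,0,0,0,0,0,0]

```text
clock: 5.6
tool_pos: [0.4687, 0.014, 0.1794]
orientation: [3.134, -0.224, 0.002]
ft_force: [-0.2, 0.6, -1.2]
grip_width: 0.0329
```

Run:
```python
from h import *
from plant import cams,readout;import pickle
s=cams.snapshot("wrist");t=cams.snapshot("top");o=readout.observe()
print(o["clock"],o["tool_pos"],yawnow(o["orientation"]),o["ft_force"],o["grip_width"],o["joints"].round(2))
pickle.dump((s,t,o),open("w4.pkl","wb"))
cv2.imwrite("pics/wrist4.png",s["image"][:,:,::-1]);cv2.imwrite("pics/top4.png",t["image"][:,:,::-1])
```

```text
5.7 [0.46861668 0.01429555 0.17916768] (np.float64(-98.14554780474421), array([ 5.12518517e-04, -9.02195981e-05, -9.99999865e-01])) [-0.26778437 -0.92890436 -0.0943414 ] 0.03317332932129643 [-0.89  0.41  1.05  1.93 -0.41  1.03 -1.37]
```

View pics/wrist4.png

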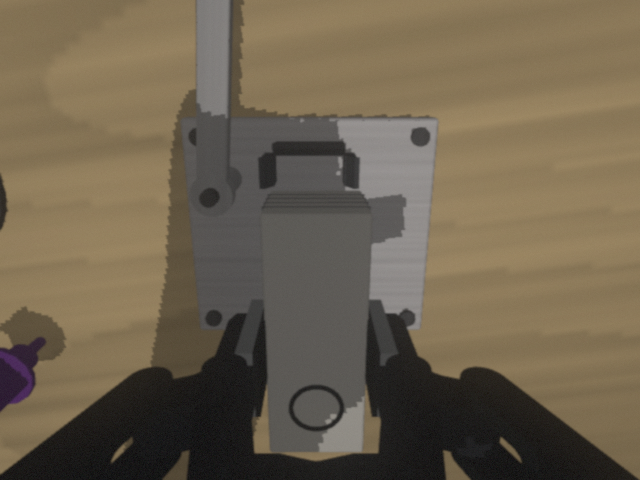

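View pics/top4.png

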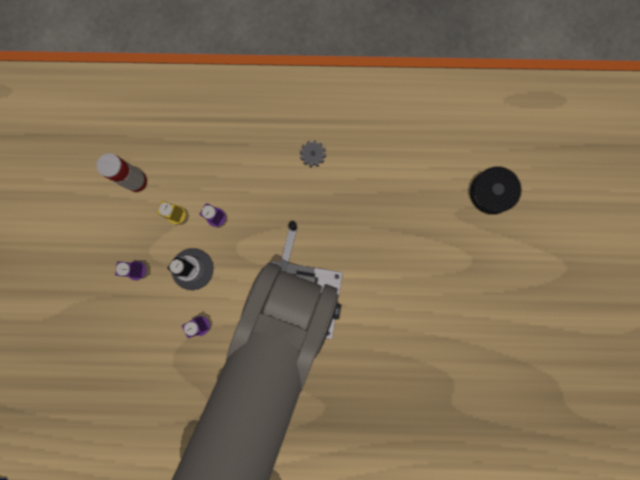

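Run:
```python
from h import *
import pickle
s,t,o=pickle.load(open("w4.pkl","rb"));K,E=cam(s)
im=s["image"][:,:,::-1]
a=cv2.resize(im[100:220,170:450],None,fx=2.8,fy=2.8,interpolation=cv2.INTER_CUBIC)
b=cv2.resize(im[180:470,240:400],None,fx=2,fy=2,interpolation=cv2.INTER_CUBIC)
cv2.imwrite("pics/w4a.png",a);cv2.imwrite("pics/w4b.png",b)
cs=[at(K,E,u,v,.012)[:2].round(4) for u,v in[(183,118),(437,118),(196,136),(421,136),(213,318),(407,318)]]
print(cs)
yj=cs[0]-cs[1]; print("jig yaw from far edge",np.degrees(np.arctan2(yj[1],yj[0]))-90)
yj=cs[2]-cs[3]; print(np.degrees(np.arctan2(yj[1],yj[0]))-90, np.mean(cs[2:],0))
p=o["tool_pos"];z=p[2]-.0868+.034
print("ring",at(K,E,316,408,z)[:2],"front top corners",at(K,E,264,212,z)[:2],at(K,E,370,212,z)[:2], "expected ring", p[:2]+.025*np.array([-np.cos(.14),np.sin(.14)]))
c=np.array([.4705,.016]);r=np.radians(-8.02);R=np.array([[np.cos(r),-np.sin(r)],[np.sin(r),np.cos(r)]])
print(proj(K,E,[np.r_[c+R@q,.012] for q in[(.065,.07),(.065,-.07),(.0485,.0)]]))
```

```text
[array([0.5454, 0.0745]), array([ 0.526 , -0.0607]), array([0.5351, 0.0698]), array([ 0.5177, -0.0515]), array([0.4247, 0.0848]), array([ 0.4075, -0.0355])]
jig yaw from far edge -8.165697159794007
-8.163163965900836 [0.47125 0.0169 ]
ring [0.44346586 0.01698165] front top corners [0.51613054 0.02226717] [ 0.51162084 -0.00912109] expected ring [0.44386128 0.01778412]
[[180.25339512 119.90719281]
 [440.31444351 119.18680422]
 [310.46225394 150.5702796 ]]
```

View pics/w4a.png

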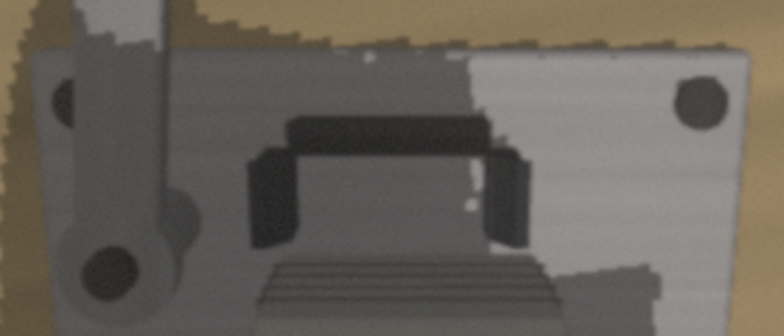

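View pics/w4b.png

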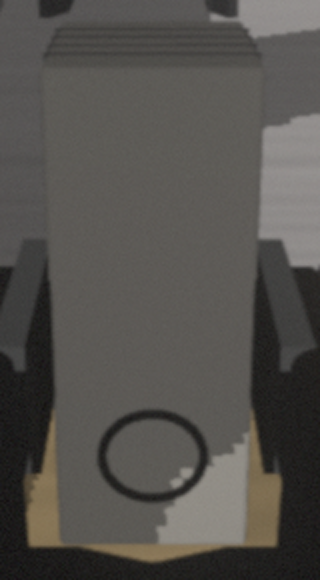

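Run:
```python
from h import *
go([.4709,.0168,.124],-98.1,5)
```

```text
from 5.7 [0.4686 0.0143 0.1792]
max 1.11 1.1123398761170078 0.01
[0.04, -0.06, 1.1, 0, -0.01, -0.01, 0.04, -0.05, 1.11, 0, 0, -0.01, 0.03, -0.06, 1.1, 0, -0.01, -0.01, 0.04, -0.05, 1.1, 0, 0, -0.01, 0.04, -0.06, 1.11, 0, -0.01, -0.01]
```

Call:
arm_command:
  commands: [0.05,-0.1,1.1,0,0,0,0.05,-0.1,1.1,0,0,0,0.05,-0.05,1.1,0,0,0,0.05,-0.05,1.1,0,0,0,0,0,1.1,0,0,0]

```text
clock: 6.12
tool_pos: [0.4705, 0.0183, 0.1222]
orientation: [3.133, -0.219, -0.002]
ft_force: [-0.1, 0.6, -0.9]
grip_width: 0.0333
```

Call:
arm_command:
  commands: [0,0,0,0,0,0,0,0,0,0,0,0,0,0,0,0,0,0,0,0,0,0,0,0,0,0,0,0,0,0]

```text
clock: 6.53
tool_pos: [0.4714, 0.0182, 0.1245]
orientation: [-3.134, 0.22, -0.002]
ft_force: [-0.0, -0.4, -1.1]
grip_width: 0.0329
```

Run:
```python
from h import *
from plant import cams,readout;import pickle
s=cams.snapshot("wrist");t=cams.snapshot("scene");o=readout.observe()
print(o["clock"],o["tool_pos"],yawnow(o["orientation"]),o["ft_force"],o["grip_width"],o["joints"].round(2))
pickle.dump((s,t,o),open("w5.pkl","wb"))
a=cv2.resize(s["image"][:,:,::-1][150:470,180:460],(525,600),interpolation=cv2.INTER_CUBIC)
cv2.imwrite("pics/w5.png",a)
cv2.imwrite("pics/s5.png",cv2.resize(t["image"][:,:,::-1][160:290,220:380],None,fx=4.6,fy=4.6,interpolation=cv2.INTER_CUBIC))
K,E=cam(s)
for c,yw in(((.4709,.0168),-8.1),((.4705,.016),-8),((.4716,.0178),-8.1)):
    r=np.radians(yw);c=np.array(c);R=np.array([[np.cos(r),-np.sin(r)],[np.sin(r),np.cos(r)]])
    print(((proj(K,E,[np.r_[c+R@q,.012] for q in[(.065,.07),(.065,-.07)]])-[180,150])*1.875).round(0).tolist(),((proj(K,E,[np.r_[c+R@q,.033] for q in[(.047,.0185),(.047,-.0185)]])-[180,150])*1.875).round(0).tolist())
```

```text
6.6333 [0.47123497 0.01829318 0.12437233] (np.float64(-98.00707651067577), array([ 1.09296002e-03,  3.91941997e-04, -9.99999326e-01])) [ 0.50229808  0.87048315 -1.41379479] 0.03295484948580818 [-0.82  0.49  0.97  1.98 -0.51  0.93 -1.3 ]
[[-55.0, -36.0], [574.0, -35.0]] [[169.0, 63.0], [350.0, 63.0]]
[[-52.0, -34.0], [577.0, -34.0]] [[173.0, 65.0], [354.0, 64.0]]
[[-60.0, -38.0], [569.0, -37.0]] [[164.0, 60.0], [345.0, 61.0]]
```

View pics/w5.png

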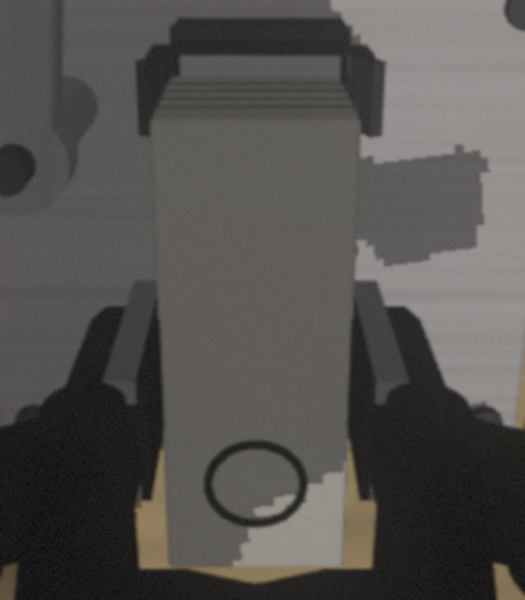

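View pics/s5.png

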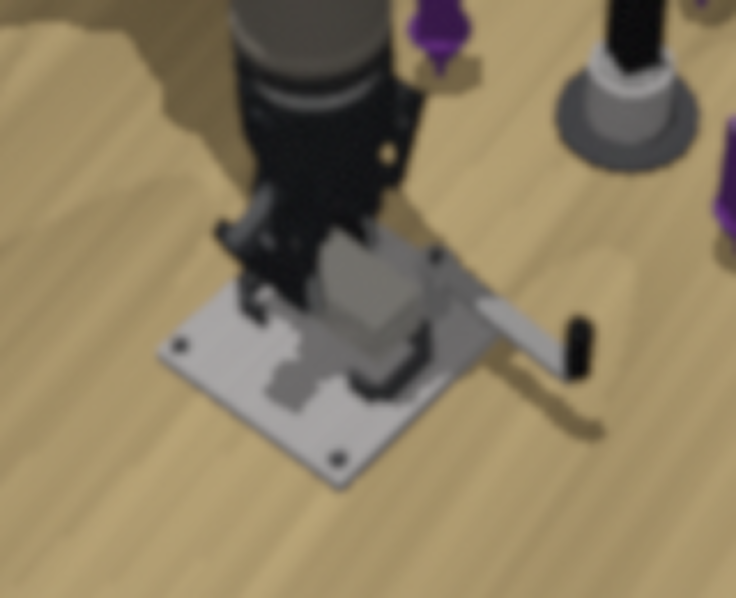

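Against the end wall, the block is about 1.2 mm off towards image-left (+y). I'll correct that and descend in small rows.

Call:
arm_command:
  commands: [0,0.12,0,0,0,-0.1,0,0,0.4,0,0,0,0,0,0.4,0,0,0,0,0,0.3,0,0,0,0,0,0.2,0,0,0]

```text
clock: 7.05
tool_pos: [0.4703, 0.0171, 0.1102]
orientation: [3.134, -0.217, -0.002]
ft_force: [0.2, 0.1, -0.2]
grip_width: 0.0333
```

Call:
arm_command:
  commands: [0,0,0.3,0,0,0,0,0,0.3,0,0,0,0,0,0.3,0,0,0,0,0,0.2,0,0,0,0,0,0,0,0,0]

```text
clock: 7.47
tool_pos: [0.4704, 0.017, 0.0994]
orientation: [3.134, -0.217, -0.001]
ft_force: [0.8, 0.1, -0.8]
grip_width: 0.0329
```

Call:
arm_command:
  commands: [0,0,0.1,0,0,0,0,0,0,0,0,0,0,0,0,0,0,0,0,0,0,0,0,0,0,0,0,0,0,0]

```text
clock: 7.88
tool_pos: [0.4708, 0.0171, 0.099]
orientation: [-3.134, 0.217, -0.0]
ft_force: [-0.5, 0.1, -1.0]
grip_width: 0.0332
```

Run:
```python
from h import *
from plant import cams,readout;import pickle
s=cams.snapshot("wrist");o=readout.observe()
print(o["clock"],o["tool_pos"],yawnow(o["orientation"]),o["ft_force"],o["grip_width"])
cv2.imwrite("pics/w6.png",s["image"][:,:,::-1])
```

```text
7.9333 [0.47078415 0.01706211 0.09897324] (np.float64(-97.9138217855313), array([ 2.33414040e-04,  7.41832978e-05, -9.99999970e-01])) [ 0.46711623  0.2002427  -0.59466197] 0.033101300903795094
```

View pics/w6.png

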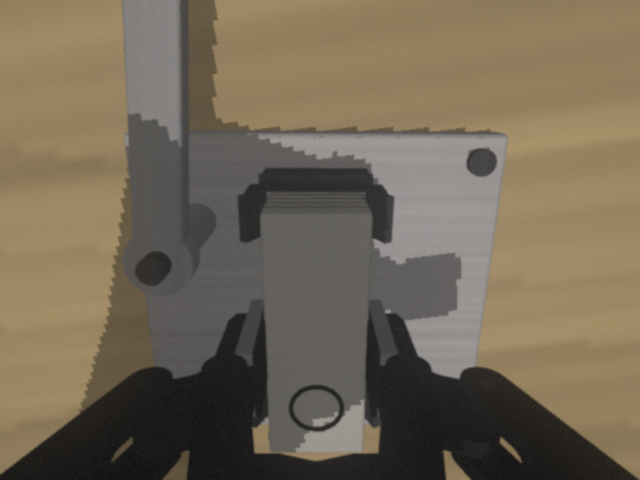

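Call:
arm_command:
  commands: [0,0,0,0,0,0,0,0,0,0,0,0,0,0,0,0,0,0,0,0,0,0,0,0,0,0,0,0,0,0]
  gripper: 62

```text
clock: 8.35
tool_pos: [0.4708, 0.017, 0.0989]
orientation: [-3.134, 0.217, -0.0]
ft_force: [0.4, -0.8, 0.6]
grip_width: 0.0532
```

Call:
arm_command:
  commands: [0,0,-0.5,0,0,0,0,0,-1.5,0,0,0,0,0,-2.5,0,0,0,0,0,-3.5,0,0,0,0,0,-3,0,0,0]

```text
clock: 8.77
tool_pos: [0.4705, 0.0166, 0.2105]
orientation: [3.133, -0.218, -0.0]
ft_force: [1.0, 0.3, 0.8]
grip_width: 0.0524
```

Call:
arm_command:
  commands: [-2,0,-1,0,0,0,-3,0,0,0,0,0,-2,0,0,0,0,0,0,0,0,0,0,0,0,0,0,0,0,0]

```text
clock: 9.18
tool_pos: [0.4007, 0.0274, 0.219]
orientation: [-3.131, 0.214, 0.0]
ft_force: [1.5, -0.2, 0.4]
grip_width: 0.0529
```

Run:
```python
from h import *
from plant import cams,readout;import pickle
s=cams.snapshot("wrist");t=cams.snapshot("scene");o=readout.observe()
print(o["clock"],o["tool_pos"],yawnow(o["orientation"]),o["ft_force"],o["grip_width"],o["joints"].round(2))
pickle.dump((s,t,o),open("w7.pkl","wb"))
cv2.imwrite("pics/w7.png",s["image"][:,:,::-1])
cv2.imwrite("pics/s7.png",cv2.resize(t["image"][:,:,::-1][160:290,220:380],None,fx=4.6,fy=4.6,interpolation=cv2.INTER_CUBIC))
```

```text
9.2833 [0.40229372 0.02671572 0.21939991] (np.float64(-97.90941608369833), array([ 1.88331532e-03,  2.90176183e-04, -9.99998184e-01])) [ 0.49579429  0.34680068 -0.11648944] 0.052889408421155096 [-1.19  0.15  1.2   2.04 -0.16  1.05 -1.63]
```

View pics/w7.png

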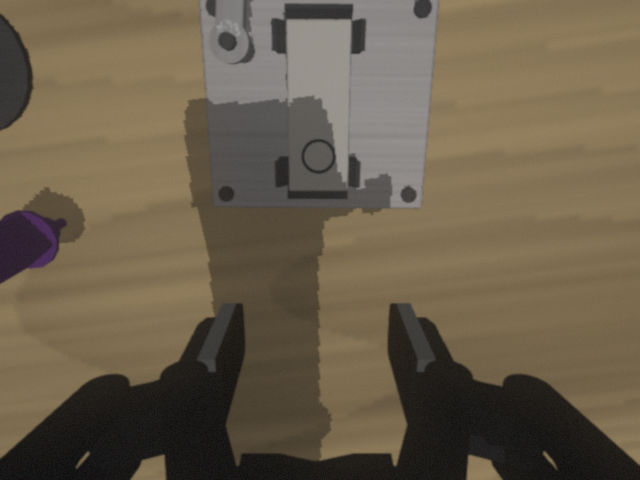

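View pics/s7.png

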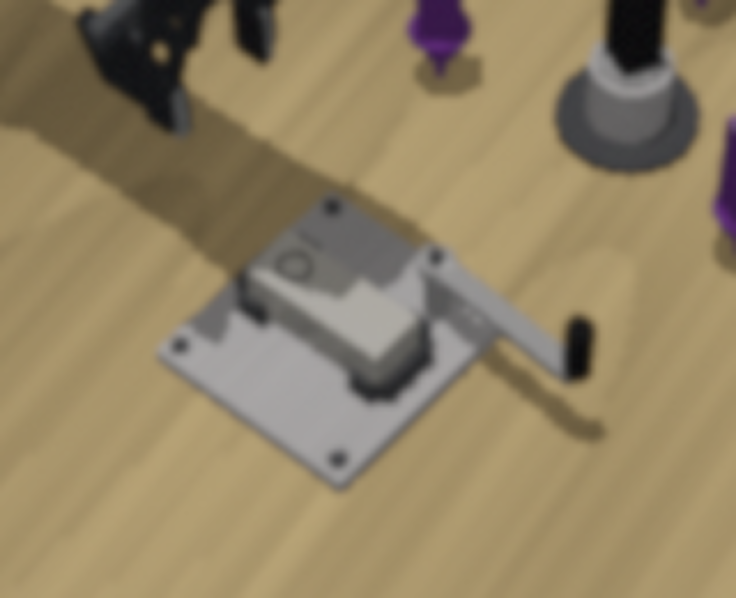

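The block is seated with its ring towards the robot. Next is the lever: I'll open slightly wider, hover over the knob at about (0.606, 0.034) with yaw −55°, grip it lightly and follow the arc.

Run:
```python
from h import *
go([.606,.034,.20],-55,10)
```

```text
from 9.2833 [0.4023 0.0267 0.2194]
max 2.04 2.0522183119736552 4.3
[2.01, -0.35, 0.2, 0, -0.01, -4.29, 2.03, -0.2, 0.2, 0, -0.01, -4.29, 2.03, -0.05, 0.19, 0, -0.01, -4.29, 2.04, 0.1, 0.2, 0, -0.01, -4.29, 2.02, 0.26, 0.2, 0.01, -0.01, -4.29]
[2, 0.4, 0.19, 0, -0.02, -4.3, 1.96, 0.56, 0.2, 0, -0.01, -4.29, 1.91, 0.7, 0.19, 0, -0.01, -4.29, 1.86, 0.84, 0.2, 0, -0.01, -4.29, 1.79, 0.98, 0.19, 0, -0.01, -4.29]
```

Call:
arm_command:
  commands: [2.0,-0.35,0.2,0,0,-4.3,2.03,-0.2,0.2,0,0,-4.3,2.03,-0.05,0.2,0,0,-4.3,2.04,0.1,0.2,0,0,-4.3,2.02,0.26,0.2,0,0,-4.3]
  gripper: 70

```text
clock: 9.7
tool_pos: [0.5053, 0.0296, 0.2079]
orientation: [3.117, 0.376, -0.001]
ft_force: [0.0, -0.0, 0.6]
grip_width: 0.06
```

Call:
arm_command:
  commands: [2.0,0.4,0.2,0,0,-4.3,1.96,0.56,0.2,0,0,-4.3,1.91,0.7,0.2,0,0,-4.3,1.86,0.84,0.2,0,0,-4.3,1.8,0.98,0.2,0,0,-4.3]

```text
clock: 10.12
tool_pos: [0.6071, 0.0331, 0.1973]
orientation: [2.994, 0.951, -0.002]
ft_force: [0.2, -1.1, 0.3]
grip_width: 0.0597
```

Call:
arm_command:
  commands: [0,0,0,0,0,0,0,0,0,0,0,0,0,0,0,0,0,0,0,0,0,0,0,0,0,0,0,0,0,0]

```text
clock: 10.53
tool_pos: [0.6046, 0.0339, 0.1988]
orientation: [-2.996, -0.946, 0.001]
ft_force: [-0.1, -0.8, 0.5]
grip_width: 0.0597
```

Run:
```python
from h import *
from plant import cams,readout;import pickle
s=cams.snapshot("wrist");t=cams.snapshot("top");o=readout.observe()
print(o["clock"],o["tool_pos"],yawnow(o["orientation"]),o["ft_force"],o["grip_width"],o["joints"].round(2))
K,E=cam(s);print(proj(K,E,[[.606,.034,.096],[.509,.057,.056]]))
cv2.imwrite("pics/w8.png",s["image"][:,:,::-1])
```

```text
10.6333 [0.60469163 0.03420912 0.19910491] (np.float64(-54.92930528784956), array([ 2.95901733e-05,  4.45665798e-04, -9.99999900e-01])) [-0.9434052   0.15905645  0.30362483] 0.05951084199224544 [-0.61  0.6   0.8   1.53 -0.45  1.21 -0.69]
[[318.9622964  279.80986734]
 [189.81545979 356.06469573]]
```

View pics/w8.png

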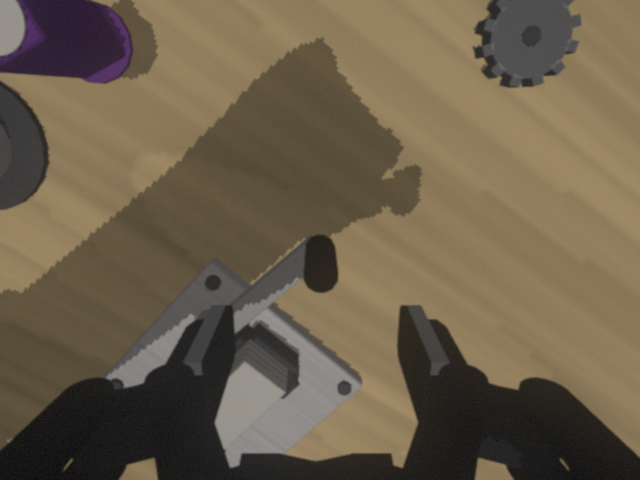

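The knob top is at (321,279), against a predicted (319,280). I'll descend and grip it.

Call:
arm_command:
  commands: [0.1,0.1,1.5,0,0,0,0,0,1.5,0,0,0,0,0,1.5,0,0,0,0,0,1.2,0,0,0,0,0,0.5,0,0,0]

```text
clock: 11.05
tool_pos: [0.6052, 0.0343, 0.1352]
orientation: [-2.994, -0.947, 0.004]
ft_force: [0.3, 0.6, 0.0]
grip_width: 0.0597
```

Call:
arm_command:
  commands: [0,0,0,0,0,0,0,0,0,0,0,0,0,0,0,0,0,0,0,0,0,0,0,0,0,0,0,0,0,0]
  gripper: 0
  force: 20

```text
clock: 11.47
tool_pos: [0.6074, 0.0336, 0.1381]
orientation: [2.995, 0.947, 0.004]
ft_force: [0.8, 0.2, 2.0]
grip_width: 0.0154
```

Call:
arm_command:
  commands: [0,0,0,0,0,0,0,0,0,0,0,0,0,0,0,0,0,0,0,0,0,0,0,0,0,0,0,0,0,0]

```text
clock: 11.88
tool_pos: [0.6074, 0.0336, 0.138]
orientation: [2.995, 0.947, 0.004]
ft_force: [1.3, -1.0, 5.2]
grip_width: 0.0155
```

Run:
```python
from h import *
from plant import readout
o=readout.observe()
print(o["clock"],o["tool_pos"],yawnow(o["orientation"]),o["ft_force"],o["grip_width"],o["joints"].round(2))
# arc rows
piv=np.array([.5089,.0569]); d=o["tool_pos"][:2]-piv; r=np.linalg.norm(d); a0=np.arctan2(d[1],d[0]); print("r",r,"lever",-8.0*np.pi/180-a0)
a1=np.radians(-8.0)-1.59
n=20; R=Rdown(-55)[:2,:2]
P=[piv+r*np.array([np.cos(a),np.sin(a)]) for a in np.linspace(a0,a1,n+1)]
st=np.array([R.T@(P[i+1]-P[i])*100 for i in range(n)]).round(2)
for k in range(0,n,5): print("["+", ".join(f"{a:g}, {b:g}, 0, 0, 0, 0" for a,b in st[k:k+5])+"]", P[k+5].round(4))
```

```text
11.8833 [0.60736835 0.03361481 0.1379617 ] (np.float64(-54.917920145630106), array([ 2.49900755e-03, -1.12655331e-04, -9.99996871e-01])) [ 1.25419757 -0.98179098  5.17011872] 0.015523500009225106 [-0.58  0.67  0.76  1.59 -0.5   1.09 -0.65]
r 0.10118407135094006 lever 0.09258188638523002
[-0.58, 0.48, 0, 0, 0, 0, -0.62, 0.44, 0, 0, 0, 0, -0.65, 0.39, 0, 0, 0, 0, -0.68, 0.34, 0, 0, 0, 0, -0.7, 0.29, 0, 0, 0, 0] [ 0.592  -0.0008]
[-0.72, 0.24, 0, 0, 0, 0, -0.74, 0.18, 0, 0, 0, 0, -0.75, 0.13, 0, 0, 0, 0, -0.75, 0.07, 0, 0, 0, 0, -0.76, 0.01, 0, 0, 0, 0] [ 0.5652 -0.0272]
[-0.76, -0.04, 0, 0, 0, 0, -0.75, -0.1, 0, 0, 0, 0, -0.74, -0.16, 0, 0, 0, 0, -0.73, -0.21, 0, 0, 0, 0, -0.71, -0.27, 0, 0, 0, 0] [ 0.5305 -0.0419]
[-0.69, -0.32, 0, 0, 0, 0, -0.66, -0.37, 0, 0, 0, 0, -0.63, -0.42, 0, 0, 0, 0, -0.6, -0.46, 0, 0, 0, 0, -0.56, -0.51, 0, 0, 0, 0] [ 0.4929 -0.043 ]
```

Call:
arm_command:
  commands: [-0.58,0.48,0,0,0,0,-0.62,0.44,0,0,0,0,-0.65,0.39,0,0,0,0,-0.68,0.34,0,0,0,0,-0.7,0.29,0,0,0,0]

```text
clock: 12.3
tool_pos: [0.5923, 0.0009, 0.1379]
orientation: [-2.994, -0.947, -0.006]
ft_force: [1.5, 2.3, 6.6]
grip_width: 0.0152
```

Call:
arm_command:
  commands: [-0.72,0.24,0,0,0,0,-0.74,0.18,0,0,0,0,-0.75,0.13,0,0,0,0,-0.75,0.07,0,0,0,0,-0.76,0.01,0,0,0,0]

```text
clock: 12.72
tool_pos: [0.5657, -0.0269, 0.1379]
orientation: [2.995, 0.946, 0.007]
ft_force: [2.6, 1.0, 5.1]
grip_width: 0.0154
```

Call:
arm_command:
  commands: [-0.76,-0.04,0,0,0,0,-0.75,-0.1,0,0,0,0,-0.74,-0.16,0,0,0,0,-0.73,-0.21,0,0,0,0,-0.71,-0.27,0,0,0,0]

```text
clock: 13.13
tool_pos: [0.5305, -0.0446, 0.1379]
orientation: [2.992, 0.943, 0.004]
ft_force: [3.8, -5.5, 5.3]
grip_width: 0.0151
```

Call:
arm_command:
  commands: [-0.64,-0.36,0,0,0,0,-0.62,-0.42,0,0,0,0,-0.6,-0.46,0,0,0,0,-0.56,-0.5,0,0,0,0,-0.52,-0.54,0,0,0,0]

```text
clock: 13.55
tool_pos: [0.4919, -0.0489, 0.1379]
orientation: [2.986, 0.934, -0.002]
ft_force: [0.2, -14.6, 5.0]
grip_width: 0.0143
```

Call:
arm_command:
  commands: [0,0,0,0,0,0,0,0,0,0,0,0,0,0,0,0,0,0,0,0,0,0,0,0,0,0,0,0,0,0]

```text
clock: 13.97
tool_pos: [0.491, -0.049, 0.1378]
orientation: [2.988, 0.934, -0.006]
ft_force: [-1.8, -13.6, 8.7]
grip_width: 0.0141
```

Run:
```python
from h import *
from plant import cams,readout
s=cams.snapshot("scene");o=readout.observe()
print(o["clock"],o["tool_pos"],yawnow(o["orientation"]),o["ft_force"],o["grip_width"],o["joints"].round(2))
d=o["tool_pos"][:2]-[.5089,.0569]; print(np.linalg.norm(d),-np.radians(8)-np.arctan2(d[1],d[0]))
cv2.imwrite("pics/s9.png",cv2.resize(s["image"][:,:,::-1][160:290,220:380],None,fx=4.6,fy=4.6,interpolation=cv2.INTER_CUBIC))
```

```text
14.0167 [ 0.49099043 -0.04898176  0.1377809 ] (np.float64(-55.28983657648515), array([-3.90527456e-04, -1.17579393e-02, -9.99930797e-01])) [ -1.27085621 -13.23382433   8.79613622] 0.014024607751538331 [-0.58  0.47  0.84  1.91 -0.41  0.95 -0.52]
0.1073857539371876 1.598730834284126
```

View pics/s9.png

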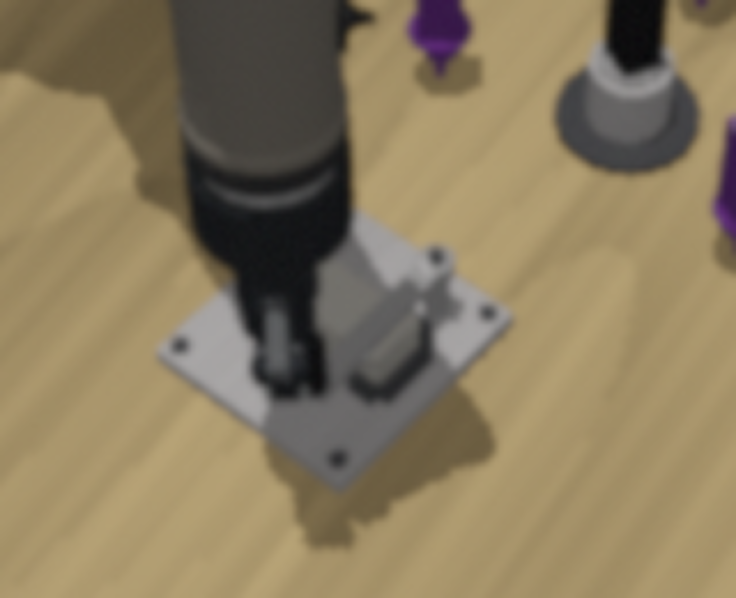

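Call:
arm_command:
  commands: [0.1,-0.2,0,0,0,0,0.1,-0.2,0,0,0,0,0,0,0,0,0,0,0,0,0,0,0,0,0,0,0,0,0,0]

```text
clock: 14.43
tool_pos: [0.4903, -0.0484, 0.1379]
orientation: [2.984, 0.927, -0.007]
ft_force: [-0.6, -19.9, 6.1]
grip_width: 0.0141
```

Call:
arm_command:
  commands: [0,0,0,0,0,0,0,0,0,0,0,0,0,0,0,0,0,0,0,0,0,0,0,0,0,0,0,0,0,0]
  gripper: 60

```text
clock: 14.85
tool_pos: [0.4906, -0.0346, 0.136]
orientation: [-2.993, -0.949, 0.004]
ft_force: [-0.3, 1.3, -0.2]
grip_width: 0.0511
```

Call:
arm_command:
  commands: [0,0,-2,0,0,0,0,0,-3,0,0,0,0,0,-3,0,0,0,0,0,-2,0,0,0,0,0,0,0,0,0]

```text
clock: 15.27
tool_pos: [0.4941, -0.0356, 0.2407]
orientation: [2.993, 0.949, 0.012]
ft_force: [0.1, -0.3, 0.1]
grip_width: 0.0512
```

Run:
```python
from h import *
from plant import cams,readout
s=cams.snapshot("wrist");o=readout.observe()
print(o["clock"],o["tool_pos"],yawnow(o["orientation"]),o["ft_force"],o["grip_width"],o["joints"].round(2))
cv2.imwrite("pics/w10.png",s["image"][:,:,::-1])
t=cams.snapshot("scene")
cv2.imwrite("pics/s10.png",cv2.resize(t["image"][:,:,::-1][160:290,220:380],None,fx=4.6,fy=4.6,interpolation=cv2.INTER_CUBIC))
```

```text
15.3167 [ 0.49293275 -0.03511276  0.23863735] (np.float64(-54.79624115361005), array([ 0.00388754,  0.00111695, -0.99999182])) [0.08744759 0.79502182 0.30386972] 0.05146535498876238 [-0.69  0.33  0.91  1.79 -0.29  1.16 -0.64]
```

View pics/w10.png

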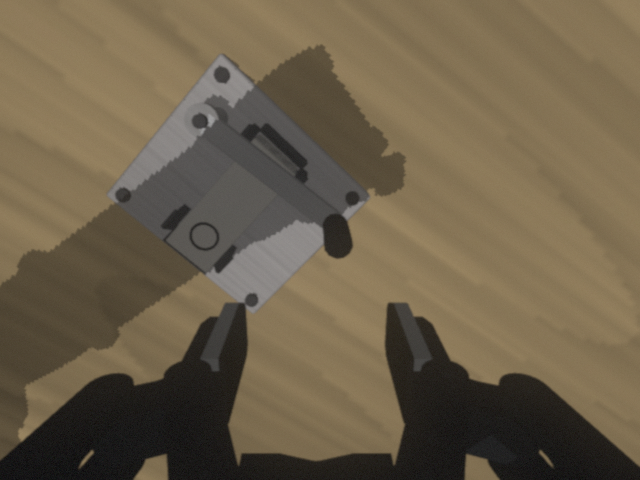

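View pics/s10.png

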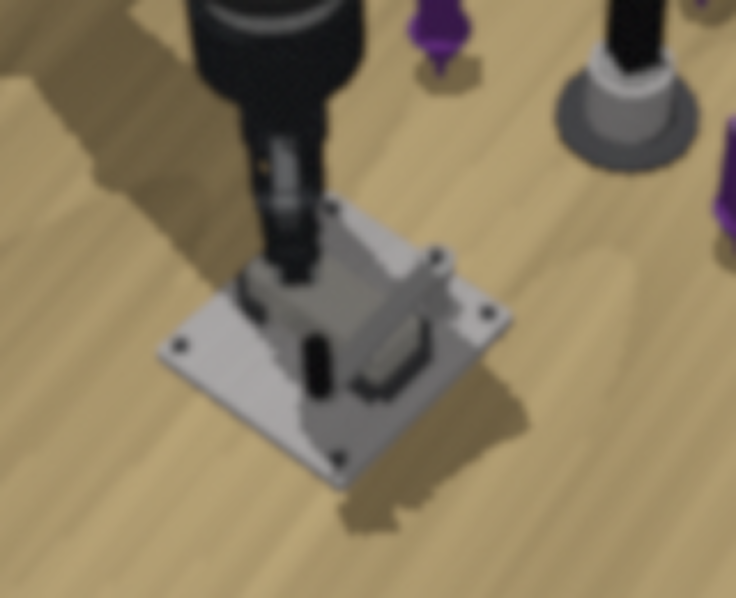

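Run:
```python
from h import *
from plant import cams,readout
import pickle
for i in range(3): cams.snapshot("scene")
s=cams.snapshot("wrist");o=readout.observe();pickle.dump((s,o),open("w11.pkl","wb"))
K,E=cam(s);im=s["image"][:,:,::-1]
cv2.imwrite("pics/w11.png",cv2.resize(im[40:320,90:390],(640,597),interpolation=cv2.INTER_CUBIC))
for th in(1.57,1.50,1.44):
  a=np.radians(-8)-th; d=np.array([np.cos(a),np.sin(a)]);q=np.array([-d[1],d[0]]);p=np.array([.5089,.0569])
  print(th,((proj(K,E,[[*p,.056],[*(p+.1*d),.096],[*(p+.085*d+.007*q),.056],[*(p+.085*d-.007*q),.056]])-[90,40])*2.133).round(0).tolist())
```

```text
1.57 [[240.0, 160.0], [519.0, 456.0], [493.0, 354.0], [459.0, 389.0]]
1.5 [[240.0, 160.0], [538.0, 436.0], [505.0, 338.0], [474.0, 375.0]]
1.44 [[240.0, 160.0], [553.0, 417.0], [515.0, 323.0], [486.0, 362.0]]
```

View pics/w11.png

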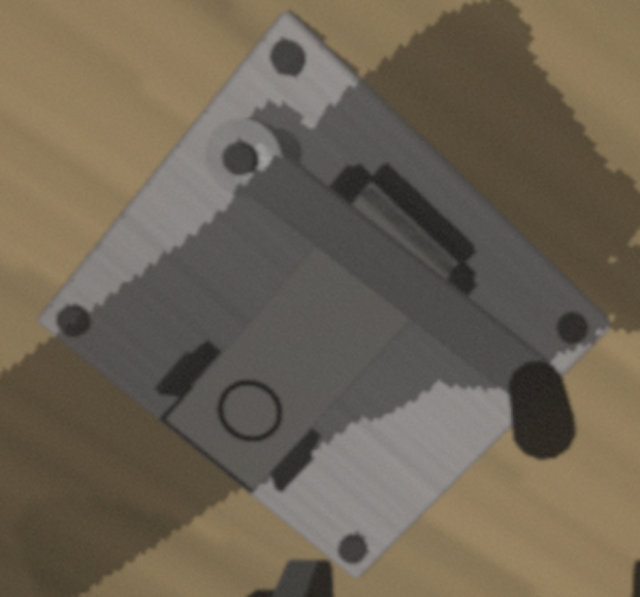

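The pivot matches its prediction. The knob top is at (545,428) in the crop, which puts the lever at only about 1.48 rad, so it isn't fully shut. I'll re-grip with the jaws along the push direction (yaw −8°) and push home.

Run:
```python
from h import *
go([.503,-.042,.186],-8,10)
```

```text
from 15.5667 [ 0.4909 -0.0353  0.2355]
max 0.5 0.5200961449578337 4.69
[0.06, 0.13, 0.49, -0.02, 0.01, -4.69, 0.05, 0.13, 0.5, -0.01, 0.01, -4.69, 0.04, 0.13, 0.49, -0.02, 0.01, -4.69, 0.03, 0.14, 0.5, -0.01, 0.01, -4.69, 0.02, 0.14, 0.49, -0.02, 0.01, -4.69]
[0.01, 0.14, 0.5, -0.02, 0.01, -4.68, -0.01, 0.13, 0.49, -0.01, 0.01, -4.69, -0.01, 0.14, 0.49, -0.02, 0.01, -4.69, -0.03, 0.14, 0.5, -0.02, 0.01, -4.69, -0.04, 0.13, 0.49, -0.01, 0.01, -4.69]
```

Call:
arm_command:
  commands: [0.06,0.13,0.5,0,0,-4.7,0.05,0.13,0.5,0,0,-4.7,0.04,0.13,0.5,0,0,-4.7,0.03,0.14,0.5,0,0,-4.7,0.02,0.14,0.5,0,0,-4.7]

```text
clock: 15.98
tool_pos: [0.4973, -0.039, 0.2105]
orientation: [-2.736, -1.542, 0.004]
ft_force: [0.5, -1.1, -0.6]
grip_width: 0.0509
```

Call:
arm_command:
  commands: [0,0.14,0.5,0,0,-4.7,0,0.14,0.5,0,0,-4.7,0,0.14,0.5,0,0,-4.7,0,0.14,0.5,0,0,-4.7,0,0.14,0.5,0,0,-4.7]

```text
clock: 16.4
tool_pos: [0.5037, -0.0417, 0.1854]
orientation: [-2.364, -2.066, 0.003]
ft_force: [0.6, -0.1, -0.7]
grip_width: 0.0514
```

Call:
arm_command:
  commands: [0,0,1,0,0,0,0,0,1,0,0,0,0,0,1,0,0,0,0,0,1,0,0,0,0,0,0.6,0,0,0]

```text
clock: 16.82
tool_pos: [0.5034, -0.0415, 0.1389]
orientation: [-2.369, -2.061, 0.004]
ft_force: [-0.2, 0.4, 0.3]
grip_width: 0.0512
```

Run:
```python
from h import *
from plant import cams,readout
s=cams.snapshot("wrist");o=readout.observe()
print(o["clock"],o["tool_pos"],yawnow(o["orientation"]),o["ft_force"],o["grip_width"],o["joints"].round(2))
cv2.imwrite("pics/w12.png",s["image"][:,:,::-1])
```

```text
16.8667 [ 0.50297425 -0.04146833  0.13835582] (np.float64(-7.9426385771367825), array([-4.26451370e-03, -2.95286968e-04, -9.99990863e-01])) [-0.74310034 -0.38121966 -0.55826749] 0.05130951548762366 [-0.46  0.44  0.66  1.87 -0.33  0.94  0.21]
```

View pics/w12.png

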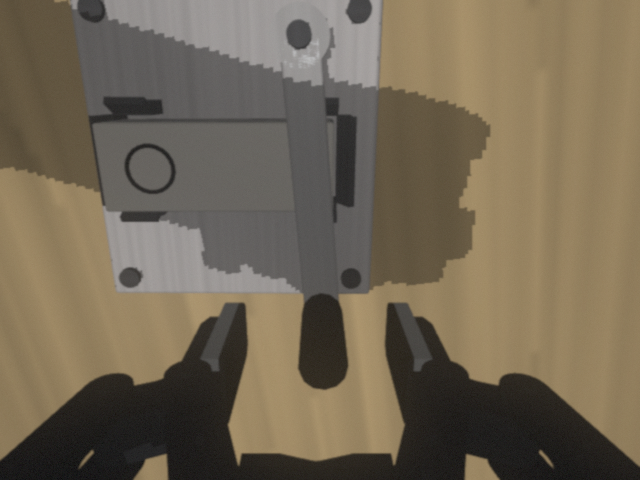

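Call:
arm_command:
  commands: [0,0,0,0,0,0,0,0,0,0,0,0,0,0,0,0,0,0,0,0,0,0,0,0,0,0,0,0,0,0]
  gripper: 0
  force: 20

```text
clock: 17.28
tool_pos: [0.505, -0.0419, 0.1415]
orientation: [2.369, 2.062, 0.002]
ft_force: [-0.1, 0.2, 0.4]
grip_width: 0.0153
```

Call:
arm_command:
  commands: [0,-0.3,0,0,0,0,0,-0.3,0,0,0,0,0,-0.3,0,0,0,0,0,-0.2,0,0,0,0,0,0,0,0,0,0]

```text
clock: 17.7
tool_pos: [0.4966, -0.0413, 0.1417]
orientation: [2.364, 2.057, 0.008]
ft_force: [8.5, -3.6, -5.8]
grip_width: 0.015
```

Call:
arm_command:
  commands: [0,-0.1,0,0,0,0,0,-0.1,0,0,0,0,0,0,0,0,0,0,0,0,0,0,0,0,0,0,0,0,0,0]

```text
clock: 18.12
tool_pos: [0.4963, -0.0413, 0.1418]
orientation: [2.361, 2.055, 0.011]
ft_force: [12.5, -3.8, -10.7]
grip_width: 0.0154
```

Call:
arm_command:
  commands: [0,0.15,0,0,0,0,0,0.15,0,0,0,0,0,0,0,0,0,0,0,0,0,0,0,0,0,0,0,0,0,0]

```text
clock: 18.53
tool_pos: [0.4968, -0.0414, 0.1416]
orientation: [2.365, 2.058, 0.005]
ft_force: [6.7, -2.9, -4.3]
grip_width: 0.0149
```

Call:
arm_command:
  commands: [0,0,0,0,0,0,0,0,0,0,0,0,0,0,0,0,0,0,0,0,0,0,0,0,0,0,0,0,0,0]
  gripper: 60

```text
clock: 18.95
tool_pos: [0.4941, -0.0401, 0.1408]
orientation: [-2.368, -2.063, 0.001]
ft_force: [-0.3, 0.5, 0.9]
grip_width: 0.051
```

Call:
arm_command:
  commands: [0,0,-2,0,0,0,0,0,-3,0,0,0,0,0,-3,0,0,0,0,0,-2,0,0,0,0,0,0,0,0,0]

```text
clock: 19.37
tool_pos: [0.4971, -0.041, 0.2454]
orientation: [2.365, 2.059, 0.011]
ft_force: [0.1, -0.5, 0.4]
grip_width: 0.0512
```

Call:
arm_command:
  commands: [0,0,0,0,0,0,0,0,0,0,0,0,0,0,0,0,0,0,0,0,0,0,0,0,0,0,0,0,0,0]

```text
clock: 19.78
tool_pos: [0.494, -0.0403, 0.2399]
orientation: [-2.369, -2.062, 0.003]
ft_force: [0.0, -0.3, -0.1]
grip_width: 0.0513
```

Run:
```python
from h import *
from plant import cams,readout
import pickle
s=cams.snapshot("wrist");o=readout.observe();pickle.dump((s,o),open("w13.pkl","wb"))
print(o["clock"],o["tool_pos"],yawnow(o["orientation"]),o["ft_force"],o["grip_width"],o["joints"].round(2))
cv2.imwrite("pics/w13.png",s["image"][:,:,::-1])
K,E=cam(s)
for th in(1.57,1.50,1.44):
  a=np.radians(-8)-th; d=np.array([np.cos(a),np.sin(a)]);p=np.array([.5089,.0569])
  print(th,proj(K,E,[[*p,.056],[*(p+.1*d),.096]]).round(0).tolist())
r=np.radians(-8.0);R=np.array([[np.cos(r),-np.sin(r)],[np.sin(r),np.cos(r)]]);print("ring exp",proj(K,E,[*(np.array([.4709,.0168])+R@[-.025,0]),.046]))
```

```text
19.8333 [ 0.49409249 -0.04035527  0.24005425] (np.float64(-7.9246348499390615), array([-1.81501630e-03, -2.63179437e-04, -9.99998318e-01])) [-0.6909804  -0.10176152  0.27394365] 0.051393118905274586 [-0.54  0.29  0.73  1.78 -0.21  1.15  0.12]
1.57 [[322.0, 59.0], [322.0, 255.0]]
1.5 [[322.0, 59.0], [335.0, 254.0]]
1.44 [[322.0, 59.0], [346.0, 253.0]]
ring exp [[227.3293175  140.46632518]]
```

View pics/w13.png

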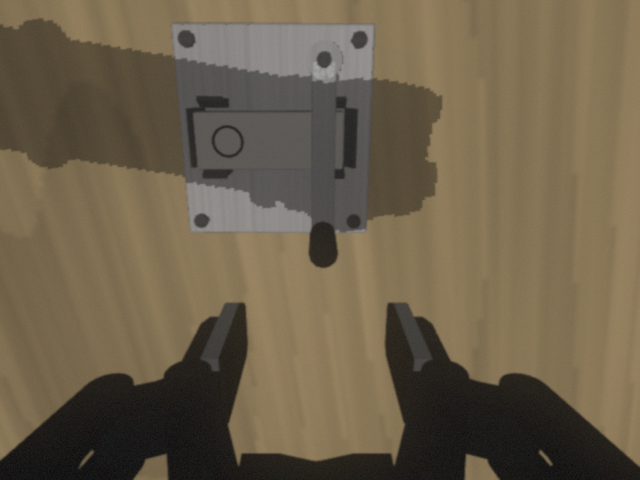

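The lever is now at the 1.57 prediction and the ring at (228,141) is as expected. Next I'll move towards the stand to find the gauge's yaw.

Call:
arm_command:
  commands: [3.0,-0.2,-0.6,0,0,0,3.5,-0.2,-0.6,0,0,0,3.5,-0.2,-0.6,0,0,0,3.5,-0.2,-0.6,0,0,0,3.5,-0.2,-0.6,0,0,0]

```text
clock: 20.25
tool_pos: [0.5078, 0.1309, 0.2709]
orientation: [-2.37, -2.062, 0.001]
ft_force: [0.4, -0.2, -0.4]
grip_width: 0.051
```

Call:
arm_command:
  commands: [0,0,0,0,0,0,0,0,0,0,0,0,0,0,0,0,0,0,0,0,0,0,0,0,0,0,0,0,0,0]

```text
clock: 20.67
tool_pos: [0.508, 0.1274, 0.2707]
orientation: [2.373, 2.059, -0.001]
ft_force: [-0.4, -0.4, -0.9]
grip_width: 0.0514
```

Run:
```python
from h import *
from plant import cams,readout
import pickle
s=cams.snapshot("wrist");o=readout.observe();pickle.dump((s,o),open("w14.pkl","wb"))
print(o["clock"],o["tool_pos"],yawnow(o["orientation"]),o["ft_force"],o["grip_width"],o["joints"].round(2))
cv2.imwrite("pics/w14.png",s["image"][:,:,::-1])
K,E=cam(s)
print(proj(K,E,[[.525,.2317,z] for z in(.123,.12,.052,.048,0)]).round(0).tolist())
```

```text
20.7167 [0.50807042 0.12759207 0.27078587] (np.float64(-8.095983873019454), array([-2.96404060e-04, -4.13576881e-04, -9.99999871e-01])) [-0.78698753  0.76327259  0.73519296] 0.05127025141548926 [-0.79  0.32  0.66  1.66 -0.2   1.24 -0.23]
[[324.0, 36.0], [323.0, 37.0], [322.0, 51.0], [322.0, 51.0], [321.0, 58.0]]
```

View pics/w14.png

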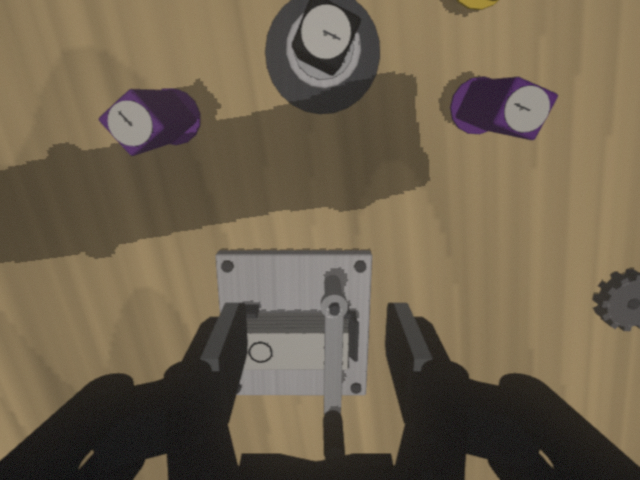

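Run:
```python
from h import *
import pickle
s,o=pickle.load(open("w14.pkl","rb"));im=s["image"][:,:,::-1]
cv2.imwrite("pics/w14c.png",cv2.resize(im[0:120,260:390],None,fx=5,fy=5,interpolation=cv2.INTER_CUBIC))
```

```text
(no output)
```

View pics/w14c.png

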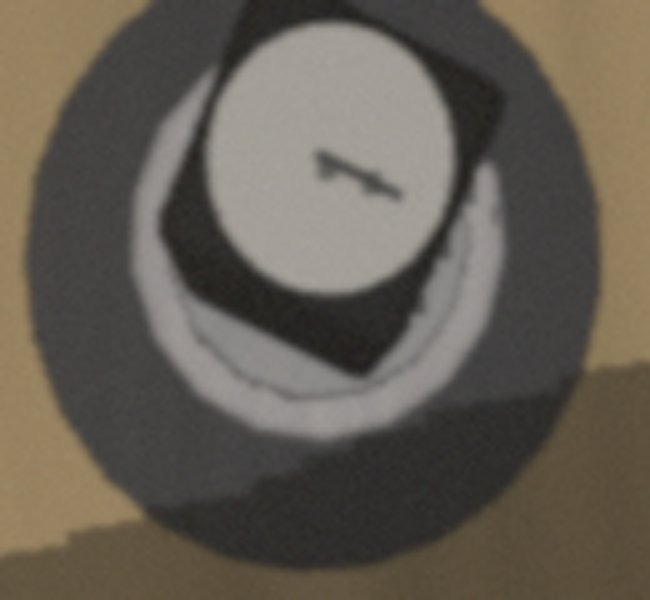

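Run:
```python
from h import *
import pickle
s,o=pickle.load(open("w14.pkl","rb"));K,E=cam(s)
c=lambda u,v,z:at(K,E,260+(u-2)/5,(v-2)/5,z)[:2]
for a,b,z in(((195,300),(365,375),.052),((335,25),(500,95),.12)):
    p,q=c(*a,z),c(*b,z);d=q-p;print(p.round(4),q.round(4),np.linalg.norm(d),np.degrees(np.arctan2(d[1],d[0])))
print("dial",c(331,158,.123),c(331,158,.12),"foot",c(315,270,.008),"tube outer",c(318,252,.048))
for n,u,v in(("p1",196,105),("p2",460,103)): print(n,at(K,E,u,v,.02))
T=pickle.load(open("snap.pkl","rb"));K,E=cam(T["top"])
for n,u,v in(("p1",205,322),("p2",221,221),("p3",143,271),("y",181,217)): print(n,at(K,E,u,v,.02))
```

```text
[0.51   0.2288] [0.5299 0.217 ] 0.023182043410574078 -30.46544790769343
[0.5283 0.245 ] [0.5428 0.2371] 0.01651706644435881 -28.826344321465694
dial [0.52631494 0.23362729] [0.52642946 0.23399812] foot [0.52645946 0.23363503] tube outer [0.52610391 0.23242364]
p1 [0.4313579  0.21171601 0.02      ]
p2 [0.61934398 0.18629454 0.02      ]
p1 [0.42322382 0.19895139 0.02      ]
p2 [0.61856966 0.17612028 0.02      ]
p3 [0.5178703  0.32348136 0.02      ]
y [0.62476345 0.25475234 0.02      ]
```

Gauge centre is about (0.526, 0.233) with faces at −30° and 60°. It is black and sits in the stand; the purple ones are 0.1 m away. I'll approach with yaw −30°.

Run:
```python
from h import *
go([.5258,.2328,.215],-30,5)
```

```text
from 20.7167 [0.5081 0.1276 0.2708]
max 2.14 2.417436658942691 4.38
[2.13, 0.05, 1.11, 0, 0.01, 4.38, 2.14, -0.1, 1.12, 0, 0, 4.38, 2.11, -0.27, 1.11, -0.01, 0.01, 4.38, 2.09, -0.44, 1.12, 0, 0, 4.38, 2.05, -0.59, 1.12, 0, 0.01, 4.38]
```

Call:
arm_command:
  commands: [2.13,0.05,1.1,0,0,4.38,2.14,-0.1,1.1,0,0,4.38,2.11,-0.27,1.1,0,0,4.38,2.1,-0.44,1.1,0,0,4.38,2.05,-0.6,1.1,0,0,4.38]
  gripper: 70

```text
clock: 21.13
tool_pos: [0.5257, 0.2347, 0.2155]
orientation: [-2.723, -1.567, -0.0]
ft_force: [-1.0, 0.8, 0.7]
grip_width: 0.0597
```

Call:
arm_command:
  commands: [0,0,0,0,0,0,0,0,0,0,0,0,0,0,0,0,0,0,0,0,0,0,0,0,0,0,0,0,0,0]

```text
clock: 21.55
tool_pos: [0.526, 0.233, 0.2168]
orientation: [2.72, 1.571, 0.002]
ft_force: [-0.3, -0.5, 0.2]
grip_width: 0.0599
```

Run:
```python
from h import *
from plant import cams,readout
import pickle
s=cams.snapshot("wrist");o=readout.observe()
print(o["clock"],o["tool_pos"],yawnow(o["orientation"]),o["ft_force"],o["grip_width"],o["joints"].round(2))
cv2.imwrite("pics/w15.png",s["image"][:,:,::-1])
go([.5258,.2328,.144],-30,5)
```

```text
21.6 [0.52587789 0.23335296 0.21673231] (np.float64(-29.94077983279274), array([ 1.11131488e-03,  5.33554112e-04, -9.99999240e-01])) [ 0.04291572  0.01180086 -0.19802319] 0.05993171012768607 [-0.92  0.48  0.67  1.59 -0.32  1.18 -0.7 ]
from 21.6 [0.5259 0.2334 0.2167]
max 1.46 1.4601369798755184 0.02
[-0.01, 0, 1.45, 0.01, -0.01, 0.01, -0.01, 0.01, 1.46, 0.01, -0.01, 0.01, -0.01, 0, 1.45, 0, -0.01, 0.02, -0.02, 0, 1.46, 0.01, -0.02, 0.01, -0.01, 0.01, 1.45, 0.01, -0.01, 0.01]
```

View pics/w15.png

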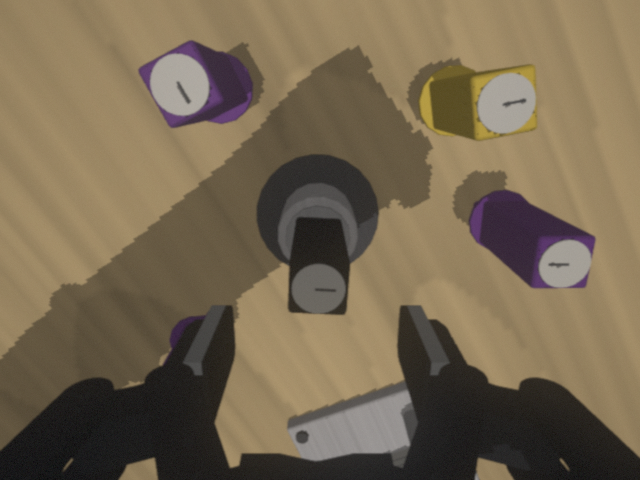

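The black gauge in the stand is centred between the jaws at (319,288). I'll descend and grip.

Call:
arm_command:
  commands: [0,0,1.5,0,0,0,0,0,1.5,0,0,0,0,0,1.5,0,0,0,0,0,1.5,0,0,0,0,0,1.2,0,0,0]

```text
clock: 22.02
tool_pos: [0.5253, 0.2341, 0.1433]
orientation: [-2.719, -1.574, 0.0]
ft_force: [-0.7, -0.0, -0.2]
grip_width: 0.0595
```

Call:
arm_command:
  commands: [0,0,0,0,0,0,0,0,0,0,0,0,0,0,0,0,0,0,0,0,0,0,0,0,0,0,0,0,0,0]
  gripper: 0
  force: 50

```text
clock: 22.43
tool_pos: [0.526, 0.2348, 0.1449]
orientation: [2.718, 1.575, 0.003]
ft_force: [0.7, -0.9, -0.0]
grip_width: 0.0253
```

Call:
arm_command:
  commands: [0,0,0,0,0,0,0,0,0,0,0,0,0,0,0,0,0,0,0,0,0,0,0,0,0,0,0,0,0,0]

```text
clock: 22.85
tool_pos: [0.5261, 0.2349, 0.1449]
orientation: [2.718, 1.575, 0.003]
ft_force: [0.6, -0.4, 5.5]
grip_width: 0.0254
```

Run:
```python
from h import *
from plant import cams,readout
o=readout.observe()
print(o["clock"],o["tool_pos"],yawnow(o["orientation"]),o["ft_force"],o["grip_width"],o["joints"].round(2))
```

```text
22.85 [0.52606255 0.23485365 0.14485169] (np.float64(-29.82123271232653), array([ 1.70119106e-03,  7.39838705e-04, -9.99998279e-01])) [ 0.62739811 -0.40063444  5.52353384] 0.02541712929806934 [-0.89  0.56  0.63  1.67 -0.38  1.03 -0.66]
```

Call:
arm_command:
  commands: [0,0,-1,0,0,0,0,0,-2,0,0,0,0,0,-3,0,0,0,0,0,-3,0,0,0,0,0,-3,0,0,0]

```text
clock: 23.27
tool_pos: [0.5243, 0.2346, 0.2645]
orientation: [-2.718, -1.575, 0.004]
ft_force: [1.0, 0.4, -2.3]
grip_width: 0.0255
```

Call:
arm_command:
  commands: [0,0,0,0,0,0,0,0,0,0,0,0,0,0,0,0,0,0,0,0,0,0,0,0,0,0,0,0,0,0]

```text
clock: 23.68
tool_pos: [0.5242, 0.2347, 0.262]
orientation: [-2.718, -1.575, 0.006]
ft_force: [0.4, 0.7, -1.5]
grip_width: 0.0255
```

Run:
```python
from h import *
from plant import cams,readout
import pickle
s=cams.snapshot("wrist");t=cams.snapshot("scene");o=readout.observe();pickle.dump((s,t,o),open("w16.pkl","wb"))
print(o["clock"],o["tool_pos"],yawnow(o["orientation"]),o["ft_force"],o["grip_width"],o["joints"].round(2))
cv2.imwrite("pics/w16.png",s["image"][:,:,::-1])
K,E=cam(t);R=Rn.from_rotvec(o["orientation"]);p=o["tool_pos"]
q=proj(K,E,[p+R.apply([0,0,.1329]),p+R.apply([0,0,.1329-.018]),p+R.apply([0,0,.1329-.036])]);print(q)
c=q[0].astype(int);x0,y0=c[0]-40,c[1]-50
cv2.imwrite("pics/s16.png",cv2.resize(t["image"][:,:,::-1][y0:y0+75,x0:x0+80],None,fx=8,fy=8,interpolation=cv2.INTER_CUBIC));print((q-[x0,y0])*8)
```

```text
23.7833 [0.52467901 0.23464919 0.26251301] (np.float64(-29.8167464730236), array([-0.00246978, -0.00134659, -0.99999604])) [-0.58131899 -0.30597968 -1.29138186] 0.02557234390663455 [-0.93  0.45  0.69  1.53 -0.29  1.28 -0.73]
[[357.49702392 149.85323532]
 [357.97531227 144.55768353]
 [358.46468646 139.13939059]]
[[323.97619138 406.8258826 ]
 [327.80249817 364.46146824]
 [331.71749171 321.1151247 ]]
```

View pics/w16.png

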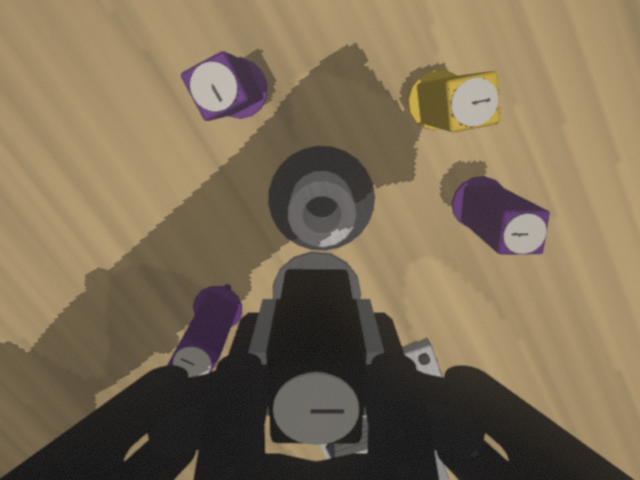

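View pics/s16.png

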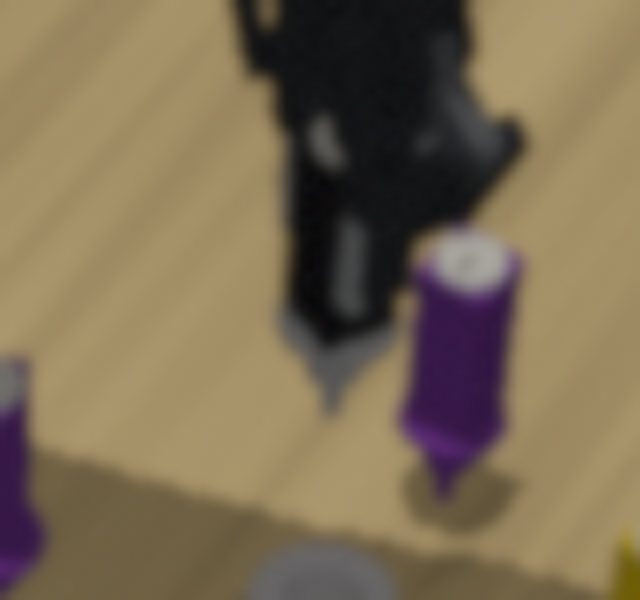

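Run:
```python
from h import *
import pickle
s,t,o=pickle.load(open("w16.pkl","rb"));K,E=cam(s);p=o["tool_pos"];R=Rn.from_rotvec(o["orientation"])
def tl(u,v,zt):
    w=at(K,E,u,v,p[2]-zt); return R.inv().apply(w-p)*1000
print("dial top",tl(316,408,.0219),tl(316,408,.0249)); print("flange front",tl(316.5,252,.0929),"expect x=19+off")
print("body top front/back edge?",tl(316,443,.0249))
K,E=cam(t)
# ring in scene image
print("ring px pred",proj(K,E,[.4462,.0203,.046]))
im=t["image"][:,:,::-1];cv2.imwrite("pics/s16r.png",cv2.resize(im[195:270,250:350],None,fx=8,fy=8,interpolation=cv2.INTER_CUBIC))
```

```text
dial top [ 1.4933859  -1.51002166 21.89873262] [-1.05498434 -1.51273258 24.90485533]
flange front [18.40198121 -1.37882643 92.85830095] expect x=19+off
body top front/back edge? [-12.92587739  -1.51153179  24.93330065]
ring px pred [[282.76470786 217.32782958]]
```

View pics/s16r.png

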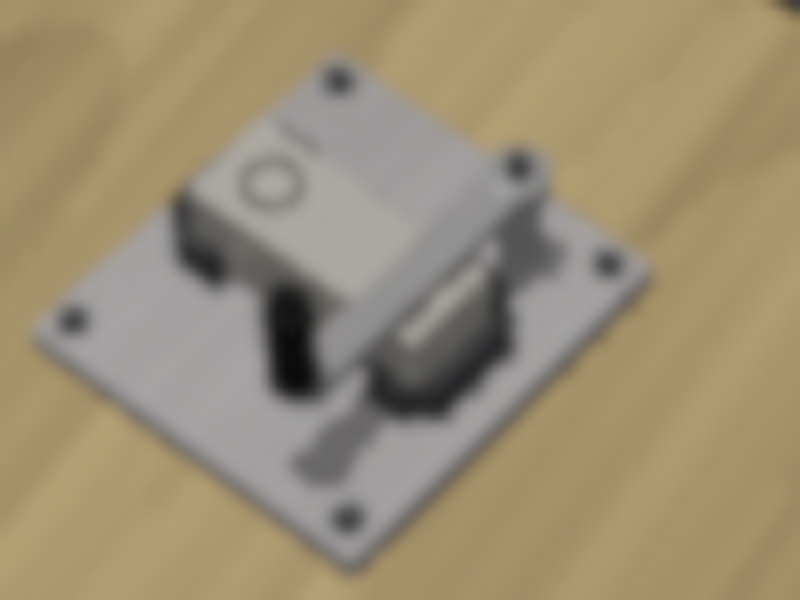

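Run:
```python
from h import *
import pickle
def show(f,name,u,v):
    d=pickle.load(open(f,"rb"));s,o=d[0],d[-1];K,E=cam(s)
    im=s["image"][:,:,::-1]
    w=at(K,E,u,v,.046)[:2];R=Rn.from_rotvec(o["orientation"])
    c=w-R.apply([0,-.0015,0])[:2]
    print(name,w.round(4),"ycorr",c.round(4),yawnow(o["orientation"])[0].round(0))
    return cv2.resize(im[int(v)-25:int(v)+25,int(u)-25:int(u)+25],(250,250),interpolation=cv2.INTER_CUBIC)
A=[show("w7.pkl","w7",318,156),show("w11.pkl","w11",90+250/2.133,40+410/2.133),show("w13.pkl","w13",228,141),show("w14.pkl","w14",261,352)]
for a in A: cv2.line(a,(125,0),(125,250),(0,0,255),1);cv2.line(a,(0,125),(250,125),(0,0,255),1)
cv2.imwrite("pics/rings.png",np.vstack([np.hstack(A[:2]),np.hstack(A[2:])]))
```

```text
w7 [0.4461 0.02  ] ycorr [0.4459 0.0185] -98.0
w11 [0.4461 0.0197] ycorr [0.447  0.0185] -55.0
w13 [0.4465 0.0199] ycorr [0.448  0.0197] -8.0
w14 [0.4467 0.0192] ycorr [0.4482 0.019 ] -8.0
```

View pics/rings.png

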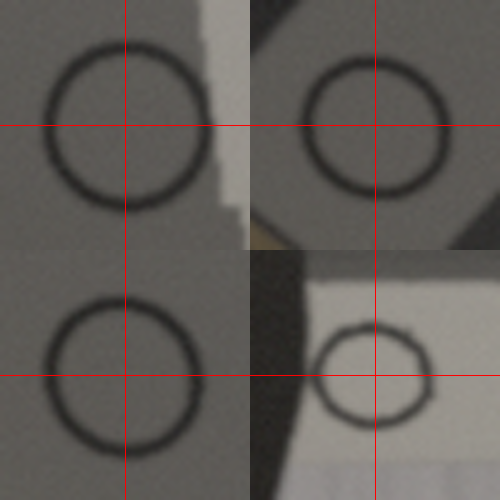

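The ring comes out at (0.4462, 0.0199) within 1 mm across all frames. The scene camera shows the same ~1 px offset for both tip and ring, so the gauge tip is on the tool axis. Moving above the ring.

Run:
```python
from h import *
go([.447,.0199,.222],-30,10)
```

```text
from 23.7833 [0.5247 0.2346 0.2625]
max 2.25 2.321766568800576 0.02
[-2.25, 0.39, 0.41, -0.01, 0.01, 0.02, -2.25, 0.4, 0.41, -0.01, 0.02, 0.02, -2.25, 0.4, 0.41, -0.01, 0.01, 0.02, -2.24, 0.39, 0.41, 0, 0.01, 0.01, -2.25, 0.4, 0.41, -0.01, 0.02, 0.02]
[-2.25, 0.4, 0.4, -0.01, 0.01, 0.02, -2.25, 0.4, 0.41, -0.01, 0.02, 0.02, -2.25, 0.39, 0.41, -0.01, 0.01, 0.02, -2.25, 0.4, 0.4, -0.01, 0.01, 0.02, -2.24, 0.4, 0.41, 0, 0.02, 0.01]
```

Call:
arm_command:
  commands: [-2.25,0.4,0,0,0,0,-2.25,0.4,0,0,0,0,-2.25,0.4,0,0,0,0,-2.25,0.4,0,0,0,0,-2.25,0.4,0.4,0,0,0]

```text
clock: 24.2
tool_pos: [0.4866, 0.1262, 0.26]
orientation: [2.718, 1.575, 0.001]
ft_force: [0.9, -0.5, -1.9]
grip_width: 0.0254
```

Call:
arm_command:
  commands: [-2.25,0.4,0.7,0,0,0,-2.25,0.4,0.7,0,0,0,-2.25,0.4,0.7,0,0,0,-2.25,0.4,0.8,0,0,0,-2.25,0.4,0.8,0,0,0]

```text
clock: 24.62
tool_pos: [0.4475, 0.0186, 0.2223]
orientation: [-2.718, -1.575, 0.0]
ft_force: [0.1, -0.5, -2.0]
grip_width: 0.0257
```

Call:
arm_command:
  commands: [0,0,0,0,0,0,0,0,0,0,0,0,0,0,0,0,0,0,0,0,0,0,0,0,0,0,0,0,0,0]

```text
clock: 25.03
tool_pos: [0.4487, 0.0208, 0.2231]
orientation: [2.716, 1.578, 0.001]
ft_force: [-0.5, 0.4, -0.6]
grip_width: 0.0258
```

```bash
cat > look.py <<'E'
from h import *
from plant import cams,readout
import sys,pickle
n=sys.argv[1]
s=cams.snapshot("wrist");t=cams.snapshot("scene");o=readout.observe();pickle.dump((s,t,o),open(n+".pkl","wb"))
print(o["clock"],o["tool_pos"],yawnow(o["orientation"]),o["ft_force"],o["grip_width"],o["joints"].round(2))
cv2.imwrite(f"pics/{n}w.png",s["image"][:,:,::-1])
K,E=cam(t);R=Rn.from_rotvec(o["orientation"]);p=o["tool_pos"]
q=proj(K,E,[p+R.apply([0,0,.1329]),[.4462,.0199,.046]])
x0,y0=240,165
cv2.imwrite(f"pics/{n}s.png",cv2.resize(t["image"][:,:,::-1][y0:y0+75,x0:x0+90],None,fx=8,fy=8,interpolation=cv2.INTER_CUBIC));print("pred tip, ring in crop",(q-[x0,y0])*8)
E
python3 look.py a1
```

```text
25.1333 [0.44856362 0.02048875 0.22302753] (np.float64(-29.719154704860372), array([ 4.26185300e-04, -4.38101975e-05, -9.99999908e-01])) [-0.64581444 -0.45298557 -1.97937976] 0.02504181655361768 [-0.77  0.21  0.8   1.92 -0.17  1.08 -0.42]
pred tip, ring in crop [[341.36160262 330.6683009 ]
 [341.36942103 419.53369111]]
```

View pics/a1s.png

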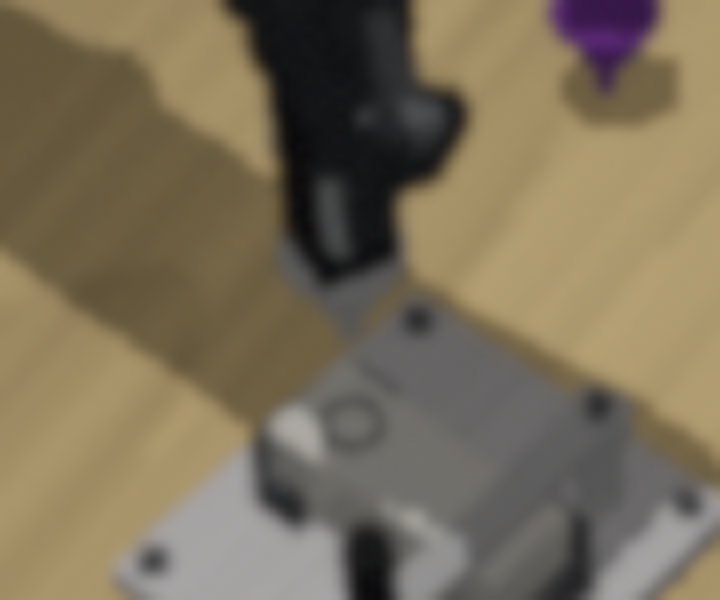

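View pics/a1w.png

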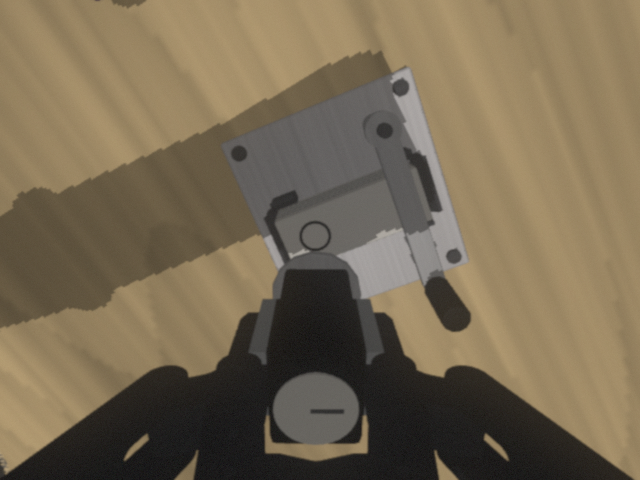

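Run:
```python
from h import *
import pickle
s,t,o=pickle.load(open("a1.pkl","rb"));K,E=cam(s);p=o["tool_pos"];R=Rn.from_rotvec(o["orientation"])
def tl(u,v,z): w=at(K,E,u,v,z); return w.round(4),R.inv().apply(w-p)*1000
print("ring",tl(315.3,236,.046)); print("dial",tl(316,408,p[2]-.0249)); print("flange",tl(316.5,252,p[2]-.0929))
print("knob", tl(455,318,.096),"pivot",tl(384.5,130,.056))
```

```text
ring (array([0.4463, 0.0194, 0.046 ]), array([ -2.14612563,  -1.49692279, 177.02658412]))
dial (array([0.4471, 0.0201, 0.1981]), array([-1.0152069 , -1.08052327, 24.89940302]))
flange (array([0.4572, 0.0372, 0.1301]), array([18.79287253, -0.88028824, 92.90291914]))
knob (array([ 0.4954, -0.0413,  0.096 ]), array([-30.51594907,  71.24140477, 127.05016717])) pivot (array([0.5104, 0.0562, 0.056 ]), array([ 61.62757162,  35.99822629, 167.05232326]))
```

Call:
arm_command:
  commands: [-0.17,-0.08,0.9,0,0,0,0,0,1.0,0,0,0,0,0,1.0,0,0,0,0,0,0.6,0,0,0,0,0,0.3,0,0,0]

```text
clock: 25.55
tool_pos: [0.4456, 0.0186, 0.1832]
orientation: [-2.718, -1.574, 0.005]
ft_force: [-0.5, -0.4, -1.6]
grip_width: 0.0255
```

Call:
arm_command:
  commands: [0,0,0,0,0,0,0,0,0,0,0,0,0,0,0,0,0,0,0,0,0,0,0,0,0,0,0,0,0,0]

```text
clock: 25.97
tool_pos: [0.447, 0.0186, 0.1853]
orientation: [2.718, 1.575, 0.002]
ft_force: [0.8, 0.2, -1.4]
grip_width: 0.0256
```

```bash
python3 look.py a2
python3 - <<'E'
from plant import readout,cams
import numpy as np
F=[]
for i in range(6): cams.snapshot("top"); F.append(np.r_[readout.observe()["ft_force"],readout.observe()["tool_pos"]])
print(np.round(F,4))
E
```

```text
26.0667 [0.44685257 0.01863177 0.1851954 ] (np.float64(-29.810369175651722), array([ 6.55218899e-04,  3.16105071e-04, -9.99999735e-01])) [ 0.48695535 -0.49119254 -0.74116579] 0.02534092866467336 [-0.74  0.26  0.78  1.97 -0.22  0.99 -0.37]
pred tip, ring in crop [[340.00865424 410.71678227]
 [341.36942103 419.53369111]]
[[-0.6313 -0.7382 -0.8738  0.4468  0.0186  0.1851]
 [ 0.0071 -0.255  -2.1108  0.4468  0.0186  0.1851]
 [-0.0667  0.3974 -1.6717  0.4467  0.0186  0.185 ]
 [-0.7252  0.0223 -0.956   0.4467  0.0186  0.185 ]
 [-0.8248  0.7953 -1.5949  0.4467  0.0186  0.185 ]
 [ 0.1815 -0.5119 -1.5599  0.4467  0.0186  0.1849]]
```

View pics/a2s.png

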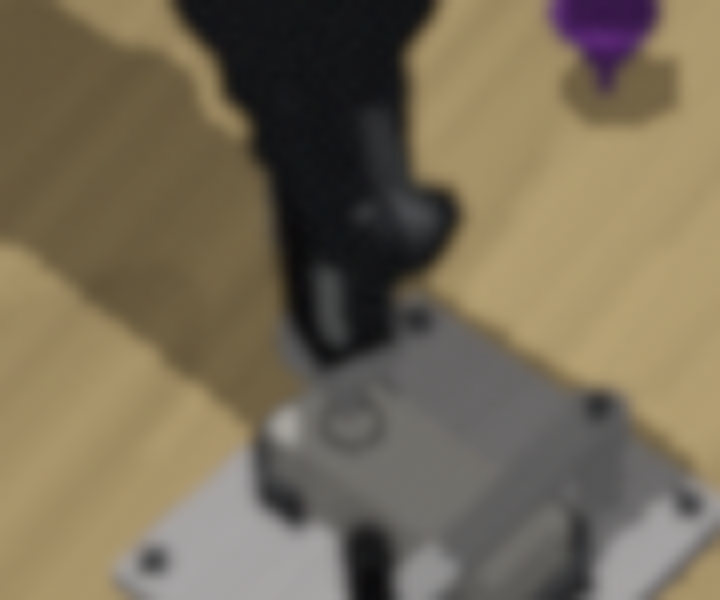

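View pics/a2w.png

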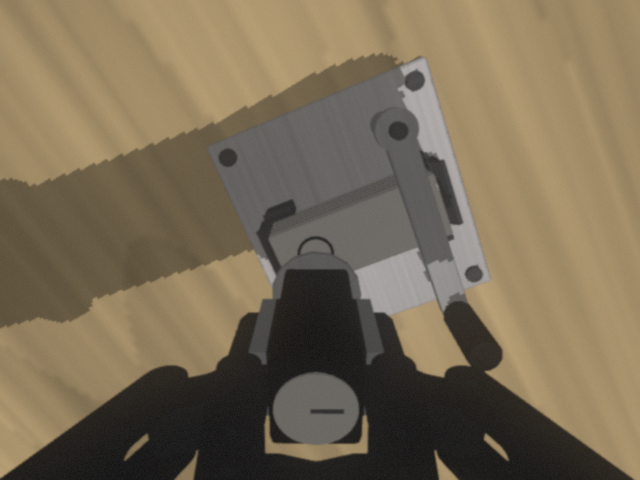

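Call:
arm_command:
  commands: [0.05,0,0.2,0,0,0,0,0,0.2,0,0,0,0,0,0.2,0,0,0,0,0,0.2,0,0,0,0,0,0,0,0,0]

```text
clock: 26.78
tool_pos: [0.4469, 0.0191, 0.1767]
orientation: [-2.718, -1.575, 0.0]
ft_force: [-0.1, 0.9, -0.2]
grip_width: 0.0256
```

```bash
cat > f.py <<'E'
from plant import readout,cams
import numpy as np
F=[]
for i in range(8): cams.snapshot("top"); o=readout.observe(); F.append(np.r_[o["ft_force"],o["tool_pos"]])
print(o["clock"],np.mean(F,0).round(4),F[-1].round(4))
E
python3 f.py
```

```text
27.1833 [-0.3157  0.4228 -0.1549  0.4469  0.0191  0.177 ] [ 0.8203  0.6507 -0.6862  0.4469  0.0191  0.177 ]
```

Contact is about 1.3 N with roughly 1.5 mm of plunger travel, which matches the expected contact height. I'll go down another 4 mm in small rows.

Call:
arm_command:
  commands: [0,0,0.1,0,0,0,0,0,0.1,0,0,0,0,0,0.1,0,0,0,0,0,0.1,0,0,0,0,0,0,0,0,0]

```text
clock: 27.6
tool_pos: [0.4469, 0.0191, 0.1728]
orientation: [-2.718, -1.575, 0.0]
ft_force: [-1.3, -0.1, 1.5]
grip_width: 0.0254
```

```bash
python3 f.py; python3 look.py a3
```

```text
28.0 [-0.9383  0.6422  1.5211  0.4469  0.0191  0.1729] [-0.5731  1.1337  1.7007  0.4469  0.0191  0.1729]
28.1 [0.44689524 0.0190621  0.17290425] (np.float64(-29.814213795954434), array([-1.31374087e-05,  8.11678515e-05, -9.99999997e-01])) [-1.1363377   0.3136316   1.89132956] 0.025352590214193713 [-0.73  0.28  0.77  1.99 -0.24  0.96 -0.36]
pred tip, ring in crop [[342.80840611 434.37141911]
 [341.36942103 419.53369111]]
```

View pics/a3s.png

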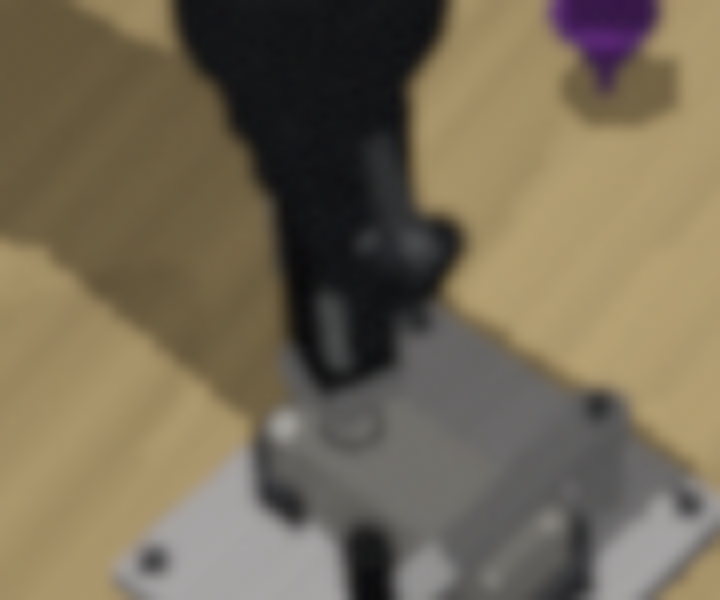

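View pics/a3w.png

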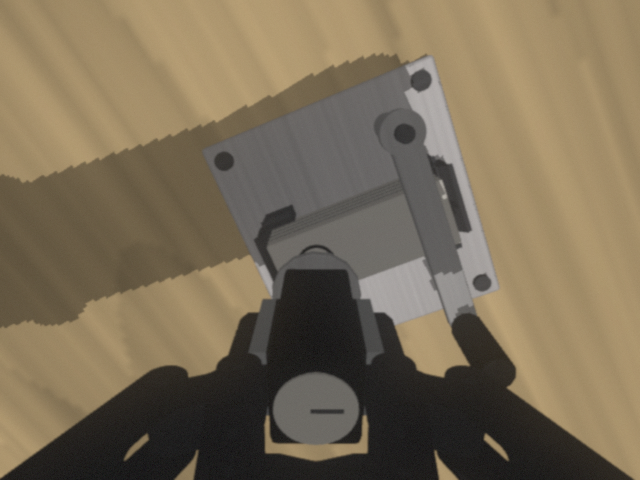

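Force is about 3.0 N (1.5 N reading plus 1.45 N gauge weight), which means the plunger is in about 5.5 mm, and it is steady. Tip and ring agree to within about 1–1.5 mm, the lever is shut and the block is seated. Handing in.

Run:
```python
from plant import env,readout
print(env.hand_in()); o=readout.observe(); print(o["clock"],o["tool_pos"],o["ft_force"],o["grip_width"])
```

```text
the job is handed in; nothing more can be done
None
the job is handed in; nothing more can be done
```

I handed the job in at about 28 s, with the robot still holding the gauge pressed on the block inside the ring. The hand-in reports no verdict, so what follows comes from my own checks.

- **Block:** it is seated in the pocket with its ringed end towards the robot. It went in without any contact force and I let go of it.
- **Lever:** my first swing left it at only about 1.48 rad when I checked, because the knob slipped in the jaws. I gripped the knob again and pushed it to its stop. It then matched the position predicted for 1.57 rad to within about a pixel.
- **Gauge:** I lifted the black gauge out of its stand and pressed it upright on the ring, with the tool axis vertical to the precision of the reading.
    - **Press:** the net force was about 3.0 N, steady, which puts the plunger in about 5.5 mm. The height reading gives 6 mm.
    - **Tip position:** the tip is an estimated 1–1.5 mm or less from the ring centre. I worked this out from the tool axis and the pictures, because the gauge itself hid the tip in the last ones.

The wrist camera and the arm's own reading disagreed by up to about 1.5 mm on where the held parts sat in the jaws; I aimed in between. I did not move or touch the spray can, spool, gear or the look-alikes.

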